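Load the wire dispenser, lock its tray with the ball-lock pin and set the tension

TASK

Stand every wire reel flat in a bay of its own in the dispenser's tray while the tray is still pinned out. Then squeeze the ball-lock pin's two side buttons, draw it out and stand it in its wooden rest, slide the tray away from you until its hole lines up with the far hole in the lug below, and put the pin back down through both holes, buttons squeezed, until its flange sits flat on the tray; let go so that the buttons spring fully out and it is locked. Also turn the tension knob until its pointer is at the red mark (at any time), and leave the tin, the glue jar and the screwdriver alone.

Things in the scene. Friction and masses are not known exactly. Their poses are not given: they have to be found in the camera images.
- dispenser: Fixed wire dispenser, 260 (x) by 480 mm (y), on the bench; pose varies a little. Origin on the bench under its middle; x = the tray's slide direction, away from the robot, y left, z up. Two aluminium rails along x (tops 55 mm high, at y = -100 and +100 mm) carry the tray. At its left end a blue tension box 100 x 90 x 60 mm high, centre y = +235 mm.
- tray (a joint): Tray slide in m: 0 = out, grows along the dispenser's +x. Starts pinned at 0. Tray hole over the far lug hole at 0.080, with NO stop there; the slide ends at 0.092. Friction 2.5 N, stays where left. A 10 mm plate, upper face 66 mm above the bench, 84 (x) by 240 mm (y): three bays in a row along y, a tongue with the hole at its right (-y) end, a pull tab at its left end.
- bay0 (a point): Centre of the floor of the right bay (nearest the tongue), 66 mm above the bench; moves with the tray, axes as the dispenser. The bay is a square of about 74 mm inside yellow lips 8 mm high; bays are 77 mm apart along y. Load with the fingers closing along the dispenser's x, to miss the neighbours.
- bay1 (a point): The same for the middle bay.
- bay2 (a point): The same for the left bay (nearest the pull tab).
- tray_hole (a point): Mouth (centre, upper face, 66 mm above the bench) of the 20 mm through hole in the tray's tongue, a plate 60 x 60 x 10 mm, 155 mm to the right of bay1; moves with the tray.
- lug_hole (a point): Mouth (centre, upper face, 55 mm above the bench) of the FAR 20 mm through hole in the dispenser's fixed dark lug, a plate 140 (x) x 60 x 10 mm, 1 mm below the tongue. Free space of 39 mm below it. The tray is in when tray_hole stands straight above this point.
- lug_hole_out (a point): The same for the lug's NEAR hole, 80 mm nearer the robot: the pin starts locked through it and the tray's hole, holding the tray out.
- tab_top (a point): Middle of the top edge of the tray's upright black pull tab: 12 mm thick (x), 44 mm wide (y), 42 mm tall above the tray; top 108 mm above the bench. Pinch it from above with the fingers closing along x; moves with the tray.
- tension_knob (a joint): Angle of the tension knob in rad, grows clockwise seen from above; 0 = pointer exactly at the red mark (pointer towards the dispenser's +x). Starts counter-clockwise of it (negative); turns -2.2 to 2.2. Friction about 0.05 N m; it stays where it is left.
- knob_grip (a point): On the knob's vertical axis at the height to grip (86 mm above the bench, 26 mm above the blue box). The knob is a black bar grip 52 mm long, 14 mm thick, 32 mm tall (top 100 mm above the bench) on a round 52 mm foot; the point's x axis runs along the bar to its pointer end (white line on top).
- red_mark (a point): The red mark on the white dial face, 38 mm from the knob's axis on the side away from the robot, fixed to the dispenser.
- pin: Ball-lock pin, loose, 160 g, starts locked in tray and lug. Origin = centre of the underside of its steel flange (44 mm across, 6 mm thick); z up towards the head. Above the flange an orange head 34 (x) x 28 (y) mm, top 50 mm above the origin, with a black button on each y side. Below it a steel shank 16 mm thick, tapered from 33 mm down to an 8 mm tip 40 mm below the origin.
- pin_grip (a point): Centre of the pin's head between the two buttons, 32 mm above the pin's origin. Buttons 24 mm wide (x), 26 mm tall; 44 mm over both when released, 32 mm pressed in. Gripping them here with 30 N or more, fingers closing along the pin's y, presses both and draws in the balls.
- pin_balls (a point): Midpoint between the two locking balls, 26.5 mm below the pin's origin. Released buttons: the balls stand out 5 mm each (26 mm across) and do not pass the 20 mm holes; pressed: they lie within the shank. With the flange on the tray they are just below the lug.
- button_a (a joint): Travel of the pin's +y button in m: 0 released (ball out), 0.006 fully pressed (ball in). Spring 6 N at 0, 9 N at the end.
- button_b (a joint): The same for the -y button.
- pin_rest: Fixed wooden block 60 x 60 x 45 mm high with a 32 mm through hole to stand the pin in, flange on the block's top; empty at the start; the released balls pass this hole freely. Origin under its middle on the bench.
- reel0: Flat wooden reel of red wire, 62 mm across, 36 mm high, 180 g, lying flat on the bench at the left; origin at the centre of its underside. May be absent.
- reel1: The same with dark green wire. May be absent.
- reel2: The same with copper wire. May be absent.
- tin: Bystander: closed blue tin with a red rim, 90 x 130 x 26 mm; origin at the centre of its underside.
- glue: Bystander: glue jar with a red cap, 48 mm across, 75 mm high; origin at the centre of its underside.
- driver: Bystander: screwdriver lying on the bench in front of the dispenser, 170 mm long, blade to its +x; origin on the bench under its middle.
Mind the look-alikes: they are no part of the job. Leave any blue, purple or turquoise look-alike of the pin alone.

How it is judged:
By the outcome, as a careful person would: the job done as asked, in the order asked, and still so for the second after the job is handed in, with the robot touching nothing.
Of reel0, reel1, reel2 only 2 to 3 are there at a start; the rules pass over those that are not, and their reading is None.
At some moment in a run one of reel0, reel1, reel2 may be knocked a few centimetres aside while the robot is not near it.
It also fails if it takes over 208 s, if anything falls off the work surface, if the arm or the gripper's body presses on something with over 40 N, if the wrist force passes 120 N, or if a joint passes its speed limit or range.

ROBOT

A 7-joint arm with a two-finger parallel gripper is mounted at the origin on the work surface. World frame = base frame: x ahead of the robot, y to its left, z up, the work surface at z = 0. Lengths are in m, angles in rad, forces in N, time in s.
With the tool pointing down it reaches from about 0.35 to 0.9 m from the base axis. Payload 8.1 kg.
Tool frame: the origin (TCP) lies between the finger pads; the fingertips stand 22 mm ahead of it and the grasp point (between the pads) lies 3 mm ahead of it (robot.tip_reach is the distance from the TCP to the fingertips, in m); z points along the fingers, y is the line along which they close (so a half turn about z gives the same grasp; the last joint's range is limited). The gripper opens to 85 mm and grips with 20 to 120 N. Pads are 22 mm wide; open, the fingers measure 114 mm over their backs; the gripper's body (76 mm by 85 mm) begins 54 mm behind the grasp point. The pads swing forward as they close: fully open they stand 13 mm farther back than shut.
Start: joints at [-1.446, 0.434, 0.025, 1.573, -0.012, 1.134, -0.075], TCP at [0.141, 0.609, 0.253] pointing down, gripper open.
Joint ranges: [-2.62, 2.62], [-0.44, 2.09], [-1.27, 1.32], [0.08, 2.57], [-1.32, 4.46], [0.12, 2], [-2.74, 2.74]. Speed limits (rad/s): [2.22, 2.22, 3.01, 3.01, 3.14, 3.14, 3.14].

INTERFACE

Orientations are given as a rotation vector (axis times angle).
In Python, from rig import observe, cams, robot, spotter gives the robot as it stands.
- The arm moves only by the tool run_rows, called by a JSON object that holds its "method" and its "body". Schema: {"type":"object","properties":{"rows":{"type":"string"},"force":{"type":"number"},"only":{"type":"string"},"quiet":{"type":"boolean"},"lines":{"type":"string"}},"required":["rows"],"additionalProperties":false}. rows is a string of 1 to 10 rows, parted by semicolons, with the numbers parted by commas; each row has 5 numbers: the finger opening in m, then dx, dy, dz in m, then a turn about the tool's z in rad; each row shifts and turns the commanded pose from where the row before left it, along the tool's axes as they then stand; what a row does not reach is not made up. A row lasts 1/8 s, in which the tool goes at most 0.0625 m and 0.188 rad, less where a joint would pass 70% of its speed; a pose out of reach is approached as far as the arm can. The fingers move at their own pace and stop on an object; force is the grip in N (left out, the last holds). Time passes only in rows, so rows that do not move let the fingers close. The tool returns the time, the measured TCP pose, the force, the opening and the grip force at its end. only (a regular expression) keeps the lines of the reply that match it, lines (a string "A,B") keeps lines A to B, and quiet returns only ok. Input that does not fit is refused with a message, and nothing moves.
- observe(): the state, without advancing time (a new reading comes with each control period).
- cams.read_camera(name): name is "scene" or "top" or "wrist"; returns a dict with "image" (384x512x3 uint8, red, green, blue), "fx", "fy", "cx", "cy" (pixels), "xyz" and "rotation" of the camera in the world. Camera axes: x right, y down, z forward; pixel columns grow to the right and rows downward; lengths in m; the calibration is good to about 2 mm. The wrist camera is an equidistant fisheye: a pixel r from the principal point sees the ray r / f radians off the axis. A picture is of the moment at which its call begins. There is no depth.
- robot.hand_in(): hands the job in; it is judged then, once.
Trained networks look in the newest picture that a camera, given by its name, has taken for a name from the list of things; names that differ only in an ending like _2 or _b are one class to them, and where a whole thing is asked for, a point or a joint stands for the part that bears it (a point fixed in the world has none). Each returns a list of dicts, best first, with "confidence" (0 to 1); they miss things now and then, are a little off and sometimes report something else, mostly with a low value. They report only what shows in the picture. A call takes as long as a camera call. They do not tell look-alikes from the thing itself.
- spotter.spot_in(camera, label): "point" ([x, y, z] in m, in the coordinates of the camera as it stood for that picture, good to about 4 mm: the middle of the surface that is visible of it).
- spotter.mark_of(camera, label): "point" ([x, y, z] in m, in the coordinates of the camera as it stood for that picture, good to about 4 mm: a listed point, or the origin of a listed thing).
The state is a dict: "clock": time; "joint_pos": joint angles; "qd": joint speeds; "joint_efforts": joint torques, N m; "tool_pos": TCP position; "eef_rot": TCP orientation; "force": force on the tool from outside, world axes, zero at the start; "ft_torque": the same for the moment, N m; "finger_gap": finger opening in m; "finger_force": force on a finger pad.
Only numpy, scipy, OpenCV 4.12 (cv2) and the standard library are available. Lean on these libraries where they do the work, as an engineer would, in place of code of your own. Each camera call takes 0.05 s, during which the arm holds its last target. There are 200 camera calls.

## Working session

There is one attempt and no reset: what is moved stays moved. The work goes in short steps, Python scripts to look and compute and a tool call to move; the robot and the scene stay as the last step left them, time stands still between calls to the robot, and variables do not carry over. Pictures are saved under pics/ and viewed, at most 14 in all, crops included, and the job is handed in when it is done.

```bash
ls; mkdir -p pics
```

Create h.py:
```python
import numpy as np, cv2
from rig import observe, cams, robot, spotter
from scipy.spatial.transform import Rotation as R
def Rm(r):
    r=np.array(r,float)
    return r if r.shape==(3,3) else (R.from_quat(r).as_matrix() if r.size==4 else R.from_rotvec(r).as_matrix())
def snap(n,f=None):
    c=cams.read_camera(n)
    if f: cv2.imwrite(f,c["image"][:,:,::-1])
    return c
def find(c,n,labels,k=2,fn="mark_of"):
    M=Rm(c["rotation"]);out={}
    for l in labels:
        try: r=getattr(spotter,fn)(n,l)
        except Exception as e: print(l,e); continue
        out[l]=[(round(d["confidence"],2),np.round(M@np.array(d["point"])+c["xyz"],4)) for d in r[:k]]
        print(l,*[(a,p.tolist()) for a,p in out[l]])
    return out
def px(c,p):
    q=Rm(c["rotation"]).T@(np.array(p)-c["xyz"]); return c["fx"]*q[0]/q[2]+c["cx"],c["fy"]*q[1]/q[2]+c["cy"]
```

Run:
```python
from h import *
s=observe();print({k:np.round(v,3).tolist() for k,v in s.items()})
L="dispenser bay0 bay1 bay2 tray_hole tab_top knob_grip red_mark pin pin_grip pin_rest reel0 reel1 reel2 tin glue driver lug_hole".split()
for n in ["top","scene"]:
    c=snap(n,f"pics/{n}0.png");print(n,c["fx"],np.round(c["xyz"],3),np.round(c["rotation"],3).tolist())
    find(c,n,L,3)
print(observe()["clock"])
```

```text
pics
{'clock': 0.0, 'joint_pos': [-1.446, 0.435, 0.025, 1.574, -0.012, 1.134, -0.075], 'qd': [-0.001, -0.001, 0.001, -0.0, -0.0, -0.0, 0.001], 'joint_efforts': [0.0, -67.046, 1.026, -31.62, 0.016, 0.013, 0.0], 'tool_pos': [0.141, 0.608, 0.253], 'eef_rot': [-0.357, -3.121, 0.002], 'force': [0.004, -0.093, -0.048], 'ft_torque': [0.019, -0.049, -0.026], 'finger_force': 0.0, 'finger_gap': 0.085}
top 397.27237684314935 [ 0.519 -0.037  1.086] [-2.172, 2.208, -0.071]
dispenser (0.57, [0.6253, -0.1062, 0.0033])
bay0 (0.69, [0.5897, -0.1855, 0.0627]) (0.67, [0.5806, -0.0333, 0.0673]) (0.65, [0.5849, -0.1088, 0.0649])
bay1 (0.69, [0.5897, -0.1855, 0.0627]) (0.67, [0.5806, -0.0333, 0.0673]) (0.65, [0.5849, -0.1088, 0.0649])
bay2 (0.69, [0.5897, -0.1855, 0.0627]) (0.67, [0.5806, -0.0333, 0.0673]) (0.65, [0.5849, -0.1088, 0.0649])
tray_hole (0.94, [0.5929, -0.2633, 0.068]) (0.7, [0.5947, -0.2662, 0.0619]) (0.4, [0.4569, 0.3986, 0.004])
tab_top (0.64, [0.5754, 0.0316, 0.1081]) (0.29, [0.5699, 0.3234, 0.0008])
knob_grip (0.81, [0.6144, 0.1272, 0.0889]) (0.49, [0.5909, -0.2648, 0.042])
red_mark (0.8
[... 1664 characters left out ...]

pin_grip (0.83, [0.5872, -0.2664, 0.0987]) (0.75, [0.43, -0.2579, 0.0707]) (0.6, [0.6967, -0.3818, 0.0725])
pin_rest (0.97, [0.4244, -0.104, -0.002]) (0.69, [0.5878, -0.2659, 0.0634])
reel0 (0.87, [0.5723, 0.3157, -0.0026]) (0.63, [0.6231, -0.111, -0.0014]) (0.6, [0.4559, 0.3902, 0.0007])
reel1 (0.87, [0.5723, 0.3157, -0.0026]) (0.63, [0.6231, -0.111, -0.0014]) (0.6, [0.4559, 0.3902, 0.0007])
reel2 (0.87, [0.5723, 0.3157, -0.0026]) (0.63, [0.6231, -0.111, -0.0014]) (0.6, [0.4559, 0.3902, 0.0007])
tin (0.72, [0.7246, 0.271, -0.0006]) (0.3, [0.4419, 0.0922, -0.0004])
glue (0.75, [0.5091, -0.4199, -0.0031])
driver (0.64, [0.4395, 0.0924, -0.0035])
lug_hole (0.76, [0.6697, -0.2646, 0.0577])
1.9
```

View pictures.

View pics/top0.png

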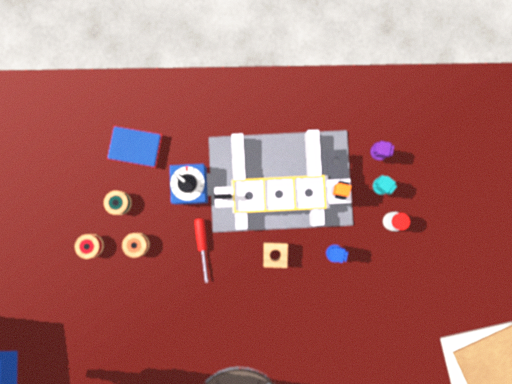

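View pics/scene0.png

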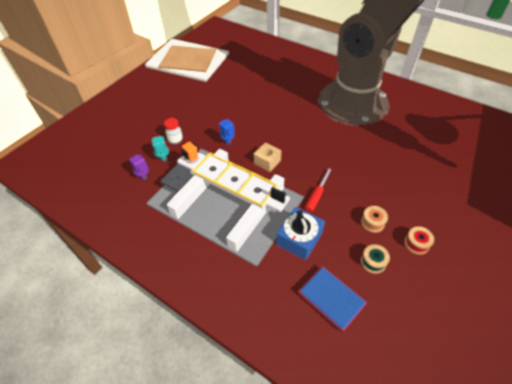

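Top view: reels green (117,203), red (88,246), copper (135,245). Pin candidates: orange (342,190), blue (337,254), turquoise (384,185), purple (382,151). The orange one stands in the tray tongue, so that is the pin. Next I check it in a close crop and measure the rest.

Add to h.py:
```python
def ray(c,u,v,z):
    d=Rm(c["rotation"])@np.array([(u-c["cx"])/c["fx"],(v-c["cy"])/c["fy"],1]); o=np.array(c["xyz"]); return o+d*(z-o[2])/d[2]
def reels(c):
    im=c["image"]; m=(im[:,:,1]>75).astype(np.uint8); m[:, 175:]=0; m[:170]=0; m[300:]=0
    out=[]
    for k in cv2.findContours(m,cv2.RETR_EXTERNAL,cv2.CHAIN_APPROX_NONE)[0]:
        (u,v),r=cv2.minEnclosingCircle(k)
        if r>8: out.append((round(u,1),round(v,1),round(r,1),np.round(ray(c,u,v,.033),4).tolist()))
    return out
```

Run:
```python
from h import *
c=snap("top");print(reels(c))
im=c["image"][:,:,::-1]
a=cv2.resize(im[130:270,310:410],None,fx=4,fy=4,interpolation=cv2.INTER_CUBIC)
b=cv2.resize(im[160:210,160:210],(560,560),interpolation=cv2.INTER_CUBIC)
b=cv2.resize(b,(390,390));a=cv2.resize(a,(400,560))
o=np.zeros((560,790,3),np.uint8);o[:,:400]=a;o[:390,400:]=b;cv2.imwrite("pics/crop1.png",o)
# fit dispenser pose
from scipy.optimize import least_squares
obs=[((-1,77),(.5806,-.0333)),((-1,0),(.5849,-.1088)),((-1,-77),(.5897,-.1855)),((-1,-155),(.5929,-.2633)),((-1,-155),(.5891,-.2664)),((-1,77),(.5833,-.033)),((-1,0),(.5856,-.1137)),((-1,-77),(.5881,-.1891)),((-2,235),(.6144,.1272)),((-2,235),(.618,.1221)),((-3,-155),(.6722,-.26)),((-3,-155),(.6697,-.2646))]
def f(p):
    x,y,t,xb,xk=p;r=[]
    for (i,yy),w in obs:
        xx={-1:xb,-2:xk,-3:xb+.08}[i];yy=yy/1e3
        r+=[x+np.cos(t)*xx-np.sin(t)*yy-w[0],y+np.sin(t)*xx+np.cos(t)*yy-w[1]]
    r+=[x-.624,y+.107,.3*xk]
    return r
s=least_squares(f,[.62,-.1,0,-.04,0]);print(np.round(s.x,4),np.round(np.array(s.fun)*1e3,1))
```

```text
[(88.3, 245.5, 15.3, [0.4588, 0.3921, 0.033]), (134.9, 244.7, 14.6, [0.4589, 0.2695, 0.033]), (116.6, 202.1, 14.7, [0.5722, 0.3183, 0.033]), (171.5, 187.0, 17.2, [0.61, 0.1725, 0.033])]
[ 0.6242 -0.109   0.0385 -0.039   0.001 ] [ 1.7 -0.2  0.3 -1.7 -1.5 -1.9 -1.7 -2.1  2.1  1.  -1.  -0.5 -0.4  3.2
  0.1  1.7  1.7 -1.3 -1.9  3.8 -1.1 -2.3  1.4  2.3  0.2 -2.   0.3]
```

View pics/crop1.png

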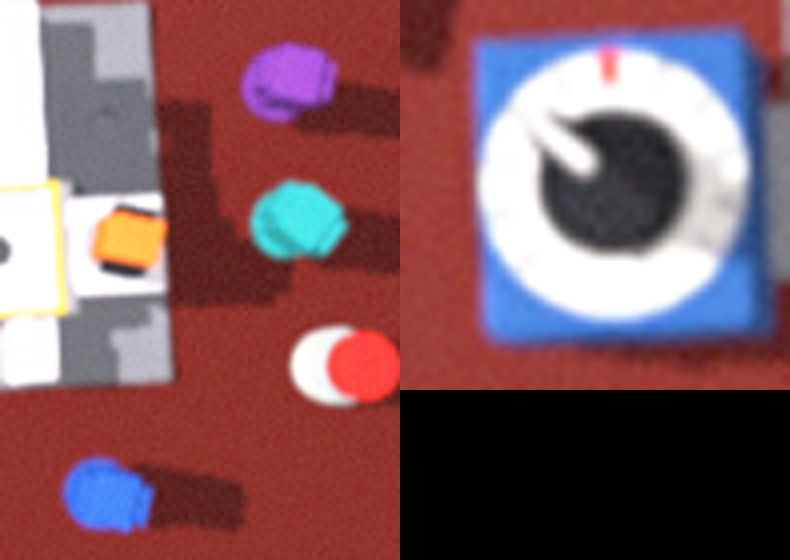

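The orange pin (crop 130,240) sits in the tongue with black buttons at its ±x sides, and the look-alikes stand free. The knob's pointer is up-left, roughly -0.85 rad. The reel outline centre lies at half the reel's height (z = 18 mm). Next I work out the approach to the first (copper) reel.

```bash
sed -i 's/v,.033)/v,.018)/' h.py
```

Add to h.py:
```python
D=np.array([.6242,-.109]);TH=.0385
def disp(x,y): return D+np.array([[np.cos(TH),-np.sin(TH)],[np.sin(TH),np.cos(TH)]])@np.array([x,y])
def plan(x,y,z,yaw):
    s=observe();M=Rm(s["eef_rot"]);p=np.array(s["tool_pos"])
    a=np.arctan2(M[1,1],M[0,1]); e=(yaw-a+np.pi/2)%np.pi-np.pi/2   # world yaw change; tool z down -> turn = -e
    M2=R.from_rotvec([0,0,e]).as_matrix()@M
    print("t",round(s["clock"],2),"pos",np.round(p,4),"yaw",round(a,3),"j7",round(s["joint_pos"][6],2),"gap",round(s["finger_gap"],4),"| turn",round(-e,3),"then d",np.round(M2.T@(np.array([x,y,z])-p),4),"| tilt",np.round(M[2,:2],3))
```

Run:
```python
from h import *
print(robot.tip_reach)
c=snap("top");print([r[3] for r in reels(c)])
plan(.459,.2745,.20,TH)
print([disp(-.039,y).round(4) for y in (.077,0,-.077,-.155)])
```

```text
0.022
[[0.458, 0.3982, 0.018], [0.4578, 0.2736, 0.018], [0.5732, 0.3236, 0.018], [0.6126, 0.1755, 0.018]]
t 2.0 pos [0.1411 0.6089 0.2533] yaw 1.343 j7 -0.08 gap 0.0852 | turn 1.304 then d [-0.3464  0.3048  0.0533] | tilt [0. 0.]
[array([ 0.5823, -0.0336]), array([ 0.5852, -0.1105]), array([ 0.5882, -0.1874]), array([ 0.5912, -0.2654])]
```

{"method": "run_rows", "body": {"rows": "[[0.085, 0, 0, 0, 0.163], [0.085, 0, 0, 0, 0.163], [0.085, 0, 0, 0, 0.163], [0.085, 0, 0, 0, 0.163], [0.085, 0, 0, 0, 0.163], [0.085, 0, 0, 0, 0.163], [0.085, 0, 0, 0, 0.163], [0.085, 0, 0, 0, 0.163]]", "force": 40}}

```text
refused: rows: the value is not of type 'string' (schema: type "string"). Nothing was moved.
```

The call was refused and nothing moved: it wants rows parted by semicolons, with the numbers parted by commas. Same move again in that form.

{"method": "run_rows", "body": {"rows": "0.085,0,0,0,0.163;0.085,0,0,0,0.163;0.085,0,0,0,0.163;0.085,0,0,0,0.163;0.085,0,0,0,0.163;0.085,0,0,0,0.163;0.085,0,0,0,0.163;0.085,0,0,0,0.163", "force": 40}}

```text
clock: 3.0
tool_pos: [0.1411, 0.6089, 0.2533]
eef_rot: [-2.184, -2.258, -0.0]
force: [-0.5, 0.1, -0.5]
finger_gap: 0.0852
finger_force: 0.0
```

{"method": "run_rows", "body": {"rows": "0.085,-0.0385,0.034,0.006,0;0.085,-0.0385,0.034,0.006,0;0.085,-0.0385,0.034,0.006,0;0.085,-0.0385,0.034,0.006,0;0.085,-0.0385,0.034,0.006,0;0.085,-0.0385,0.034,0.006,0;0.085,-0.0385,0.034,0.006,0;0.085,-0.0385,0.034,0.006,0;0.085,-0.0385,0.034,0.005,0;0.085,0,0,0,0"}}

```text
clock: 4.25
tool_pos: [0.4633, 0.2704, 0.2004]
eef_rot: [2.185, 2.255, -0.0]
force: [-0.3, 0.7, -0.5]
finger_gap: 0.0849
finger_force: 0.0
```

Run:
```python
from h import *
plan(.458,.2736,.20,TH)
c=snap("wrist","pics/w1.png");print(c["fx"],c["cx"],c["cy"],np.round(c["xyz"],3),np.round(Rm(c["rotation"]),3).tolist());find(c,"wrist",["reel2","driver"],3)
```

```text
t 4.25 pos [0.4633 0.2704 0.2004] yaw 0.032 j7 -0.4 gap 0.0849 | turn -0.007 then d [ 0.0034 -0.0051  0.0004] | tilt [-0.002  0.001]
297.3186396354542 255.9871111533891 188.99053114974723 [0.461 0.355 0.322] [[1.0, 0.029, 0.011], [0.031, -0.944, -0.328], [0.001, 0.328, -0.945]]
reel2 (0.78, [0.5774, 0.3204, -0.0008]) (0.72, [0.4563, 0.2704, -0.0001]) (0.65, [0.4577, 0.3917, 0.0028])
driver (0.82, [0.4459, 0.092, 0.0076])
```

View pics/w1.png

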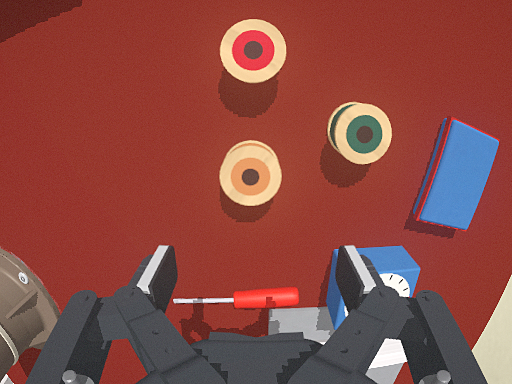

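Wrist view: dark hub holes on the reel tops at copper (250,177), red (253,50) and green (365,135). I project those onto z = 0.036.

Add to h.py:
```python
def wray(c,u,v,z):
    a,b=u-c["cx"],v-c["cy"];r=np.hypot(a,b);t=r/c["fx"]
    d=Rm(c["rotation"])@np.array([np.sin(t)*a/r,np.sin(t)*b/r,np.cos(t)]);o=np.array(c["xyz"]);return o+d*(z-o[2])/d[2]
def wpx(c,p):
    q=Rm(c["rotation"]).T@(np.array(p)-c["xyz"]);t=np.arctan2(np.hypot(q[0],q[1]),q[2]);h=np.hypot(q[0],q[1]);return c["fx"]*t*q[0]/h+c["cx"],c["fy"]*t*q[1]/h+c["cy"]
```

Run:
```python
from h import *
c=snap("wrist")
for u,v in [(250.5,177),(253.5,50),(365,134.5)]: print(np.round(wray(c,u,v,.036),4))
p=wray(c,250.5,177,.036);plan(p[0],p[1],.030,TH)
```

```text
[0.4553 0.2737 0.036 ]
[0.4536 0.3986 0.036 ]
[0.5691 0.3237 0.036 ]
t 4.45 pos [0.4597 0.2757 0.2003] yaw 0.041 j7 -0.41 gap 0.0853 | turn 0.002 then d [-0.002  -0.0044  0.1703] | tilt [ 0.001 -0.   ]
```

{"method": "run_rows", "body": {"rows": "0.085,-0.002,-0.003,0.045,0;0.085,0,0,0.045,0;0.085,0,0,0.045,0;0.085,0,0,0.037,0;0.085,0,0,0,0;0.0,0,0,0,0;0.0,0,0,0,0;0.0,0,0,0,0;0.0,0,0,0,0", "force": 40}}

```text
clock: 5.58
tool_pos: [0.4582, 0.2735, 0.0302]
eef_rot: [-2.177, -2.265, -0.005]
force: [-1.7, 0.1, 8.2]
finger_gap: 0.0609
finger_force: 43.9
```

Run:
```python
from h import *
b=disp(-.039,.077);plan(b[0],b[1],.22,TH)
```

```text
t 5.58 pos [0.4582 0.2735 0.0302] yaw 0.04 j7 -0.27 gap 0.0609 | turn 0.001 then d [-0.3112  0.1126 -0.1903] | tilt [0.002 0.002]
```

{"method": "run_rows", "body": {"rows": "0.0,0,0,-0.038,0;0.0,0,0,-0.038,0;0.0,0,0,-0.038,0;0.0,0,0,-0.038,0;0.0,0,0,-0.038,0;0.0,-0.0445,0.0163,0,0;0.0,-0.0445,0.0163,0,0;0.0,-0.0445,0.0163,0,0;0.0,-0.0445,0.0163,0,0"}}

```text
clock: 6.7
tool_pos: [0.5299, 0.0958, 0.2194]
eef_rot: [2.177, 2.264, 0.003]
force: [1.1, 0.4, -1.8]
finger_gap: 0.0607
finger_force: 45.5
```

{"method": "run_rows", "body": {"rows": "0.0,-0.0445,0.0163,0,0;0.0,-0.0445,0.0163,0,0;0.0,-0.0445,0.0163,0,0;0,0,0,0,0;0,0,0,0,0"}}

```text
clock: 7.32
tool_pos: [0.5834, -0.034, 0.2188]
eef_rot: [-2.178, -2.264, -0.001]
force: [0.4, 0.2, -2.0]
finger_gap: 0.0608
finger_force: 45.3
```

Run:
```python
from h import *
b=disp(-.039,.077);plan(b[0],b[1],.100,TH)
c=snap("wrist","pics/w2.png");find(c,"wrist",["bay0","tab_top","knob_grip","red_mark","tray_hole","pin_grip","reel0"],4)
c=snap("top");find(c,"top",["reel0"],5);print(observe()["finger_gap"])
```

```text
t 7.33 pos [ 0.5834 -0.034   0.2188] yaw 0.039 j7 0.25 gap 0.0608 | turn 0.0 then d [ 0.0004 -0.0011  0.1188] | tilt [0.001 0.   ]
bay0 (0.89, [0.5847, -0.0337, 0.0675])
tab_top (0.88, [0.5797, 0.0319, 0.1088])
knob_grip (0.59, [0.6167, 0.1284, 0.0886])
red_mark (0.87, [0.6501, 0.1316, 0.0606]) (0.43, [0.6698, -0.2601, 0.0547])
tray_hole (0.71, [0.5908, -0.2701, 0.0656])
pin_grip (0.5, [0.4292, -0.2569, 0.0749])
reel0
reel0 (0.91, [0.4572, 0.3982, 0.003]) (0.78, [0.5739, 0.3245, -0.0003]) (0.3, [0.6155, 0.128, 0.0855])
0.06049050424632436
```

View pics/w2.png

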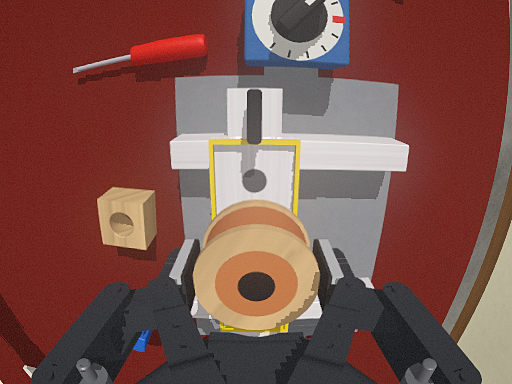

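Wrist view: reel held, hub at (256,287). Bay lips at u=210..298 near v=145, rest at (127,218), tab at (254,115).

Run:
```python
from h import *
c=snap("wrist")
print("hub",np.round(wray(c,256,287,.2246),4))
for u,v in [(213,144),(297,143),(213,200),(297,200)]: print(np.round(wray(c,u,v,.074),4))
C=np.array([[np.cos(TH),np.sin(TH)],[-np.sin(TH),np.cos(TH)]])
for u,v in [(213,144),(297,143)]: print("disp",np.round(C@(wray(c,u,v,.074)[:2]-D),4))
print(observe()["tool_pos"])
```

```text
hub [ 0.5847 -0.0395  0.2246]
[5.439e-01 5.000e-04 7.400e-02]
[0.6204 0.0044 0.074 ]
[ 0.5437 -0.0543  0.074 ]
[ 0.6248 -0.0511  0.074 ]
disp [-0.0761  0.1125]
disp [0.0005 0.1134]
[ 0.5836029  -0.03423692  0.21830726]
```

Run:
```python
from h import *
c=snap("wrist")
for z in (.2216,.2246):
  for y in (-.0342,-.0395):
    print(z,y,[np.round(wpx(c,(.5842+a,y+b,z))).tolist() for a,b in((0,.031),(0,-.031),(.031,0),(-.031,0),(0,0))])
```

```text
0.2216 -0.0342 [[258.0, 217.0], [253.0, 320.0], [318.0, 275.0], [192.0, 271.0], [255.0, 275.0]]
0.2216 -0.0395 [[258.0, 227.0], [253.0, 327.0], [317.0, 284.0], [193.0, 280.0], [255.0, 283.0]]
0.2246 -0.0342 [[258.0, 219.0], [253.0, 324.0], [319.0, 279.0], [191.0, 275.0], [255.0, 278.0]]
0.2246 -0.0395 [[258.0, 230.0], [253.0, 330.0], [318.0, 287.0], [192.0, 283.0], [255.0, 287.0]]
```

{"method": "run_rows", "body": {"rows": "0.0,0.003,-0.001,0.03,0;0.0,0,0,0.03,0;0.0,0,0,0.03,0;0.0,0,0,0.02,0;0.0,0,0,0.006,0;0,0,0,0.005,0;0,0,0,0,0"}}

```text
clock: 8.8
tool_pos: [0.5828, -0.0315, 0.0977]
eef_rot: [2.178, 2.264, 0.001]
force: [-0.0, -0.4, -2.7]
finger_gap: 0.061
finger_force: 45.4
```

Run:
```python
from h import *
b=disp(-.039,.077);plan(b[0],b[1],.097,TH);print(observe()["force"])
```

```text
t 8.8 pos [ 0.5828 -0.0315  0.0977] yaw 0.039 j7 0.33 gap 0.061 | turn 0.0 then d [-0.002  -0.0006  0.0007] | tilt [0.    0.001]
[-0.00525426 -0.44417966 -2.71951654]
```

{"method": "run_rows", "body": {"rows": "0.0,0,0,0.0025,0;0,0,0,0,0;0.085,0,0,0,0;0.085,0,0,0,0;0.085,0,0,-0.03,0;0.085,0,0,-0.045,0;0.085,0,0,-0.04,0"}}

```text
clock: 9.68
tool_pos: [0.5824, -0.0316, 0.2112]
eef_rot: [2.178, 2.264, -0.0]
force: [1.2, 0.2, -0.5]
finger_gap: 0.0852
finger_force: 0.0
```

Run:
```python
from h import *
c=snap("wrist","pics/w3.png");t=snap("top");print([r[3] for r in reels(t)]);find(t,"top",["reel0"],5)
r=[q for q in reels(t) if q[3][0]>.5 and q[3][1]>.25][0][3];plan(r[0],r[1],.2,TH)
```

```text
[[0.3383, 0.1766, 0.018], [0.4594, 0.3988, 0.018], [0.5731, 0.3236, 0.018], [0.6114, 0.1755, 0.018], [0.6417, 0.5466, 0.018], [0.6303, 0.5931, 0.018]]
reel0 (0.88, [0.57, 0.3253, 0.0008]) (0.65, [0.4603, 0.4003, 0.0031]) (0.33, [0.5922, -0.2664, 0.0652])
t 9.82 pos [ 0.5838 -0.0316  0.2119] yaw 0.039 j7 0.26 gap 0.085 | turn 0.0 then d [0.3553 0.003  0.0121] | tilt [0.    0.004]
```

View pics/w3.png

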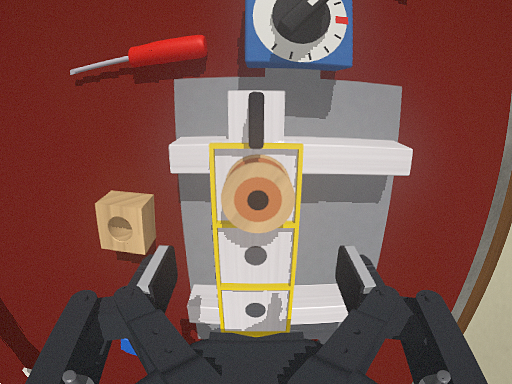

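Copper reel in the left bay, hub at (258,200). I check that and go to green.

Run:
```python
from h import *
c=snap("wrist");print("hub",np.round(wray(c,258,200,.102),4),observe()["tool_pos"])
```

```text
hub [ 0.587  -0.0366  0.102 ] [ 0.58279287 -0.03133128  0.21032653]
```

{"method": "run_rows", "body": {"rows": "0.085,0.051,0.0005,0,0;0.085,0.051,0.0005,0,0;0.085,0.051,0.0005,0,0;0.085,0.051,0.0005,0,0;0.085,0.051,0.0005,0,0;0.085,0.051,0,0,0;0.085,0.049,0,0,0;0.085,0,0,0,0;0.085,0,0,0,0"}}

```text
clock: 11.0
tool_pos: [0.5707, 0.3224, 0.2083]
eef_rot: [2.178, 2.264, -0.004]
force: [-0.7, -0.9, -0.0]
finger_gap: 0.0849
finger_force: 0.0
```

Run:
```python
from h import *
c=snap("wrist","pics/w4.png");im=c["image"].astype(int)
find(c,"wrist",["reel0"],4)
t=snap("top");r=[q for q in reels(t) if q[3][0]>.5 and q[3][1]>.25][0][3];print(r)
plan(r[0],r[1],.028,TH)
```

```text
reel0 (0.65, [0.5772, 0.3182, -0.0023])
[0.5185, 0.4513, 0.018]
t 11.15 pos [0.5715 0.3215 0.2095] yaw 0.036 j7 -0.31 gap 0.0849 | turn -0.002 then d [ 0.1319 -0.0479  0.1814] | tilt [-0.001 -0.   ]
```

{"method": "run_rows", "body": {"rows": "0.085,0.001,0,0.045,0;0.085,0,0,0.045,0;0.085,0,0,0.045,0;0.085,0,0,0.046,0;0.085,0,0,0,0;0.0,0,0,0,0;0.0,0,0,0,0;0.0,0,0,0,0;0.0,0,0,0,0", "force": 40}}

```text
clock: 12.28
tool_pos: [0.5727, 0.3247, 0.0315]
eef_rot: [2.177, 2.263, 0.006]
force: [-0.5, -1.6, 8.7]
finger_gap: 0.0608
finger_force: 44.5
```

{"method": "run_rows", "body": {"rows": "0.0,0,0,-0.038,0;0.0,0,0,-0.038,0;0.0,0,0,-0.038,0;0.0,0,0,-0.038,0;0.0,0,0,-0.038,0;0,0,0,0,0"}}

```text
clock: 13.02
tool_pos: [0.573, 0.325, 0.2235]
eef_rot: [2.177, 2.263, 0.012]
force: [0.8, 0.4, -2.7]
finger_gap: 0.0608
finger_force: 45.0
```

Run:
```python
from h import *
b=disp(-.038,0);plan(b[0],b[1],.22,TH)
c=snap("wrist","pics/w5.png");im=c["image"]
g=cv2.cvtColor(im,cv2.COLOR_RGB2GRAY)[240:330,200:320];m=(g<70).astype(np.uint8)
n,l,s,ce=cv2.connectedComponentsWithStats(m)
print([(s[i,4],ce[i]+[200,240]) for i in range(1,n) if s[i,4]>100]);t=snap("top");print([r[3] for r in reels(t)])
```

```text
t 13.03 pos [0.573  0.325  0.2235] yaw 0.039 j7 -0.32 gap 0.0608 | turn 0.0 then d [-0.4356 -0.0036  0.0016] | tilt [0.004 0.006]
[(np.int32(124), array([316.31451613, 255.4516129 ])), (np.int32(598), array([256.18394649, 289.94481605])), (np.int32(109), array([288.5412844 , 326.47706422]))]
[[0.4574, 0.3983, 0.018], [0.5203, 0.4533, 0.018], [0.5859, 0.3985, 0.018], [0.6126, 0.1755, 0.018], [0.5989, 0.4974, 0.018]]
```

View pics/w5.png

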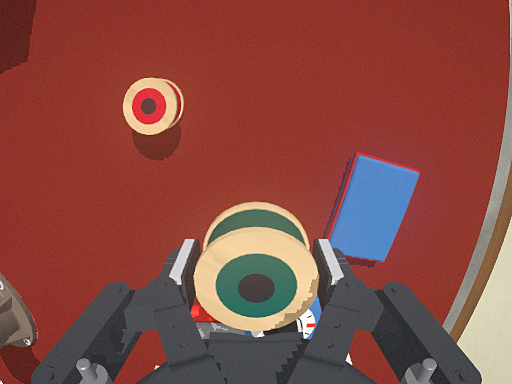

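Green reel held; hub at (256,290) means it sits about 4–5 mm toward -y from the TCP. Compensating.

{"method": "run_rows", "body": {"rows": "0.0,-0.048,-0.0005,0,0;0.0,-0.048,-0.0005,0,0;0.0,-0.048,-0.0005,0,0;0.0,-0.048,-0.0005,0,0;0.0,-0.048,-0.0005,0,0;0.0,-0.048,-0.0005,0,0;0.0,-0.048,-0.0005,0,0;0.0,-0.048,-0.0005,0,0;0,-0.048,-0.0005,0,0;0,0,0,0,0"}}

```text
clock: 14.38
tool_pos: [0.5819, -0.1128, 0.218]
eef_rot: [2.186, 2.256, -0.005]
force: [0.4, 0.3, -2.1]
finger_gap: 0.0608
finger_force: 44.9
```

Run:
```python
from h import *
b=disp(-.0385,0);plan(b[0],b[1]+.004,.098,TH);print(b)
c=snap("wrist");g=cv2.cvtColor(c["image"],cv2.COLOR_RGB2GRAY)[240:330,200:320];m=(g<70).astype(np.uint8)
n,l,s,ce=cv2.connectedComponentsWithStats(m)
z=observe()["tool_pos"][2]+.0045
print([(s[i,4],ce[i]+[200,240],wray(c,*(ce[i]+[200,240]),z).round(4)) for i in range(1,n) if s[i,4]>300])
```

```text
t 14.38 pos [ 0.5819 -0.1128  0.218 ] yaw 0.031 j7 0.39 gap 0.0608 | turn -0.007 then d [0.0065 0.0042 0.12  ] | tilt [-0.002 -0.002]
[ 0.58572853 -0.11048188]
[(np.int32(1570), array([255.80764331, 294.96878981]), array([ 0.5831, -0.1249,  0.2223])), (np.int32(376), array([211.        , 322.02925532]), array([ 0.5594, -0.146 ,  0.2223])), (np.int32(448), array([303.77455357, 322.95982143]), array([ 0.6099, -0.1452,  0.2223]))]
```

{"method": "run_rows", "body": {"rows": "0.0,0.002,0.003,0.0,0;0,0,0,0,0;0.0,0,0,0.03,0;0.0,0,0,0.03,0;0.0,0,0,0.03,0;0.0,0,0,0.015,0;0,0,0,0,0;0,0,0,0,0"}}

```text
clock: 15.42
tool_pos: [0.5872, -0.1054, 0.1149]
eef_rot: [2.177, 2.264, 0.002]
force: [0.5, -0.3, -2.3]
finger_gap: 0.0605
finger_force: 44.9
```

Run:
```python
from h import *
b=disp(-.0385,0);plan(b[0],b[1]+.004,.098,TH)
```

```text
t 15.43 pos [ 0.5872 -0.1054  0.1149] yaw 0.039 j7 0.46 gap 0.0605 | turn 0.001 then d [-0.001  -0.0015  0.0169] | tilt [-0.     0.002]
```

{"method": "run_rows", "body": {"rows": "0.0,-0.001,-0.0015,0.005,0;0,0,0,0.007,0;0,0,0,0.006,0;0,0,0,0,0;0.085,0,0,0,0;0.085,0,0,0,0;0.085,0,0,-0.03,0;0.085,0,0,-0.045,0;0.085,0,0,-0.04,0;0.085,0,0,0,0"}}

```text
clock: 16.68
tool_pos: [0.5865, -0.1071, 0.2137]
eef_rot: [2.175, 2.261, 0.005]
force: [0.6, -0.1, -1.0]
finger_gap: 0.0848
finger_force: 0.0
```

Run:
```python
from h import *
c=snap("wrist","pics/w6.png");t=snap("top");print([r[3] for r in reels(t)])
plan(.4585,.3985,.2,TH)
```

```text
[[0.4578, 0.3984, 0.018], [0.6112, 0.1755, 0.018], [0.6438, 0.5075, 0.018], [0.6282, 0.5849, 0.018]]
t 16.77 pos [ 0.5847 -0.1062  0.2105] yaw 0.039 j7 0.4 gap 0.085 | turn 0.001 then d [ 0.5092 -0.1067  0.0107] | tilt [ 0. -0.]
```

View pics/w6.png

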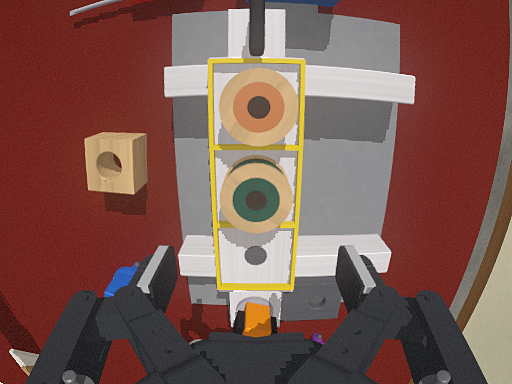

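Both reels lie inside the lips (hubs (259,107) and (256,200)). Red is next, unmoved at (0.458,0.398).

{"method": "run_rows", "body": {"rows": "0.085,0.051,-0.0107,0,0;0.085,0.051,-0.0107,0,0;0.085,0.051,-0.0107,0,0;0.085,0.051,-0.0107,0,0;0.085,0.051,-0.0107,0,0;0.085,0.051,-0.0107,0,0;0.085,0.051,-0.0107,0,0;0.085,0.051,-0.0107,0,0;0.085,0.051,-0.0107,0,0;0.085,0.049,-0.0107,0,0"}}

```text
clock: 18.02
tool_pos: [0.4568, 0.3983, 0.209]
eef_rot: [-2.177, -2.265, 0.004]
force: [-0.4, -0.0, 0.2]
finger_gap: 0.0849
finger_force: 0.0
```

{"method": "run_rows", "body": {"rows": "0.085,0,0,0,0;0.085,0,0,0,0;0.085,0,0,0,0"}}

```text
clock: 18.4
tool_pos: [0.4588, 0.3952, 0.2103]
eef_rot: [2.18, 2.261, -0.002]
force: [0.3, 0.2, 0.0]
finger_gap: 0.0847
finger_force: 0.0
```

Run:
```python
from h import *
c=snap("wrist");find(c,"wrist",["reel0"],4)
plan(.4582,.3985,.029,TH)
```

```text
reel0 (0.59, [0.4562, 0.3904, 0.0033])
t 18.5 pos [0.4588 0.3957 0.2107] yaw 0.037 j7 -0.54 gap 0.0849 | turn -0.002 then d [ 0.0029 -0.0005  0.1817] | tilt [-0. -0.]
```

{"method": "run_rows", "body": {"rows": "0.085,-0.001,0,0.045,0;0.085,0,0,0.045,0;0.085,0,0,0.045,0;0.085,0,0,0.046,0;0.085,0,0,0,0;0.0,0,0,0,0;0.0,0,0,0,0;0.0,0,0,0,0;0.0,0,0,0,0", "force": 40}}

```text
clock: 19.62
tool_pos: [0.4595, 0.3967, 0.0323]
eef_rot: [2.178, 2.264, 0.006]
force: [-0.6, -2.2, 8.3]
finger_gap: 0.0603
finger_force: 44.1
```

{"method": "run_rows", "body": {"rows": "0.0,0,0,-0.038,0;0.0,0,0,-0.038,0;0.0,0,0,-0.038,0;0.0,0,0,-0.038,0;0.0,0,0,-0.038,0;0,0,0,0,0;0,0,0,0,0"}}

```text
clock: 20.5
tool_pos: [0.458, 0.396, 0.2201]
eef_rot: [-2.177, -2.264, -0.001]
force: [0.4, -0.5, -1.8]
finger_gap: 0.0603
finger_force: 44.3
```

Run:
```python
from h import *
b=disp(-.0385,-.077);plan(b[0],b[1],.22,TH)
c=snap("wrist","pics/w7.png");im=c["image"]
g=cv2.cvtColor(im,cv2.COLOR_RGB2GRAY)[240:330,200:320];m=(g<60).astype(np.uint8)
n,l,s,ce=cv2.connectedComponentsWithStats(m)
print([(s[i,4],ce[i]+[200,240]) for i in range(1,n) if s[i,4]>300],wpx(c,np.array(observe()["tool_pos"])+[0,0,.0055]))
```

```text
t 20.5 pos [0.458  0.396  0.2201] yaw 0.039 j7 -0.54 gap 0.0603 | turn 0.001 then d [-5.880e-01  1.082e-01 -3.000e-04] | tilt [0.001 0.   ]
[] (np.float64(253.52514411991683), np.float64(276.6479904353022))
```

{"method": "run_rows", "body": {"rows": "0.0,-0.049,0.009,0,0;0.0,-0.049,0.009,0,0;0.0,-0.049,0.009,0,0;0.0,-0.049,0.009,0,0;0.0,-0.049,0.009,0,0;0.0,-0.049,0.009,0,0;0.0,-0.049,0.009,0,0;0.0,-0.049,0.009,0,0;0.0,-0.049,0.009,0,0;0.0,-0.049,0.009,0,0"}}

```text
clock: 21.8
tool_pos: [0.5668, -0.0915, 0.2187]
eef_rot: [-2.177, -2.263, 0.002]
force: [1.2, -0.2, -1.3]
finger_gap: 0.0608
finger_force: 44.3
```

{"method": "run_rows", "body": {"rows": "0.0,-0.049,0.009,0,0;0.0,-0.046,0.009,0,0;0,0,0,0,0;0,0,0,0,0;0,0,0,0,0"}}

```text
clock: 22.42
tool_pos: [0.5888, -0.1826, 0.2192]
eef_rot: [-2.175, -2.265, 0.0]
force: [-0.0, -0.1, -1.7]
finger_gap: 0.0605
finger_force: 44.4
```

Run:
```python
from h import *
b=disp(-.0385,-.077);plan(b[0],b[1],.0995,TH)
c=snap("wrist","pics/w8.png");im=c["image"].astype(int)[230:340,190:325]
m=((im[:,:,0]>140)&(im[:,:,1]<70)).astype(np.uint8);k=max(cv2.findContours(m,cv2.RETR_EXTERNAL,cv2.CHAIN_APPROX_NONE)[0],key=cv2.contourArea)
e=cv2.fitEllipse(k);print(e,"->",e[0][0]+190,e[0][1]+230)
p=np.array(observe()["tool_pos"])
for off in (0,-.004): print(off,wpx(c,p+[0,off,.004]))
```

```text
t 22.43 pos [ 0.5888 -0.1826  0.2192] yaw 0.041 j7 0.54 gap 0.0605 | turn 0.002 then d [-0.0049 -0.0002  0.1197] | tilt [ 0.001 -0.001]
((65.9099349975586, 48.868473052978516), (64.22093200683594, 80.68488311767578), 89.76535034179688) -> 255.9099349975586 278.8684730529785
0 (np.float64(254.29553812533305), np.float64(275.8743382070367))
-0.004 (np.float64(253.98640372392296), np.float64(282.4261687628203))
```

View pics/w8.png

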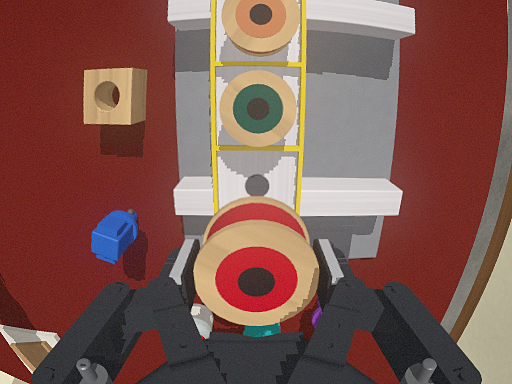

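Red reel held about 2 mm toward -y (hub (256,282)). Lowering into bay0.

{"method": "run_rows", "body": {"rows": "0.0,-0.003,0,0.03,0;0,0,0,0.03,0;0.0,0,0,0.03,0;0.0,0,0,0.015,0;0,0,0,0.005,0;0,0,0,0.005,0;0,0,0,0.005,0;0,0,0,0,0"}}

```text
clock: 23.48
tool_pos: [0.5891, -0.1873, 0.0999]
eef_rot: [2.178, 2.264, 0.0]
force: [-0.2, -0.5, -0.9]
finger_gap: 0.0607
finger_force: 44.4
```

Run:
```python
from h import *
b=disp(-.0385,-.077);plan(b[0],b[1]+.002,.0985,TH)
```

```text
t 23.48 pos [ 0.5891 -0.1873  0.0999] yaw 0.039 j7 0.62 gap 0.0607 | turn 0.0 then d [ 0.0019 -0.0003  0.0014] | tilt [0. 0.]
```

{"method": "run_rows", "body": {"rows": "0.0,0.001,0,0.002,0;0,0,0,0,0;0.085,0,0,0,0;0.085,0,0,0,0;0.085,0,0,-0.03,0;0.085,0,0,-0.045,0;0.085,-0.04,0,-0.03,0;0.085,-0.038,0,0,0;0.085,0,0,0,0;0.085,0,0,0,0"}}

```text
clock: 24.72
tool_pos: [0.592, -0.2636, 0.2023]
eef_rot: [-2.177, -2.263, -0.0]
force: [0.4, 0.4, 0.2]
finger_gap: 0.0852
finger_force: 0.0
```

Run:
```python
from h import *
c=snap("wrist","pics/w9.png");find(c,"wrist",["pin_grip","pin","tray_hole","pin_rest","lug_hole"],3)
p=disp(-.0385,-.155);plan(p[0],p[1],.2,TH)
```

```text
pin_grip (0.92, [0.6081, -0.3853, 0.0694]) (0.73, [0.6973, -0.3806, 0.0727]) (0.66, [0.5942, -0.264, 0.1004])
pin (0.97, [0.6055, -0.3872, 0.0403]) (0.96, [0.6921, -0.3798, 0.0401]) (0.88, [0.4268, -0.2559, 0.0404])
tray_hole (0.53, [0.623, -0.1161, 0.0013])
pin_rest (0.57, [0.427, -0.1059, 0.0013])
lug_hole (0.78, [0.6674, -0.2613, 0.0575]) (0.44, [0.6236, -0.1155, 0.0016])
t 25.02 pos [ 0.5923 -0.2634  0.2027] yaw 0.04 j7 0.67 gap 0.0851 | turn 0.002 then d [-0.002  -0.0007  0.0027] | tilt [ 0. -0.]
```

View pics/w9.png

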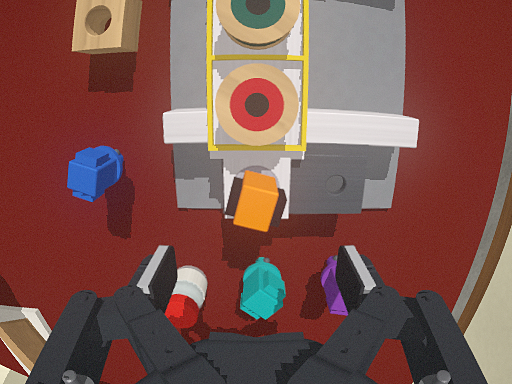

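Wrist view: red reel in bay0 (hub (257,104)). The pin's orange head is at (257,200), its buttons to image left and right, and its side face shows at the upper part. Far lug hole at (337,184). Next, the pin's yaw.

Run:
```python
from h import *
c=snap("wrist");im=c["image"];h=cv2.cvtColor(im,cv2.COLOR_RGB2HSV)
sub=np.s_[155:245,215:300]
m=((h[...,0]>8)&(h[...,0]<20)&(h[...,1]>150)&(h[...,2]>120)).astype(np.uint8);mm=np.zeros_like(m);mm[sub]=m[sub]
v=h[...,2][mm>0];print(mm.sum(),np.percentile(v,[5,20,40,50,60,80,95]))
t,_=cv2.threshold(v.reshape(-1,1),0,255,cv2.THRESH_OTSU);print("otsu",t)
for nm,q in (("bright",mm*(h[...,2]>t)),("all",mm)):
    k=max(cv2.findContours(q.astype(np.uint8),cv2.RETR_EXTERNAL,cv2.CHAIN_APPROX_NONE)[0],key=cv2.contourArea)[:,0]
    w=np.array([wray(c,a,b,.116)[:2] for a,b in k],np.float32)
    print(nm,cv2.minAreaRect(w*1000),k.min(0),k.max(0))
cv2.imwrite("pics/pin.png",cv2.resize(im[150:250,210:305,::-1],None,fx=6,fy=6,interpolation=cv2.INTER_CUBIC))
```

```text
2008 [202. 234. 239. 240. 240. 242. 248.]
otsu 208.0
bright ((593.329833984375, -261.0576171875), (44.59775161743164, 27.401411056518555), 78.75723266601562) [233 171] [277 230]
all ((593.170166015625, -261.4309387207031), (45.13856506347656, 28.802749633789062), 78.09134674072266) [232 171] [278 231]
```

View pics/pin.png

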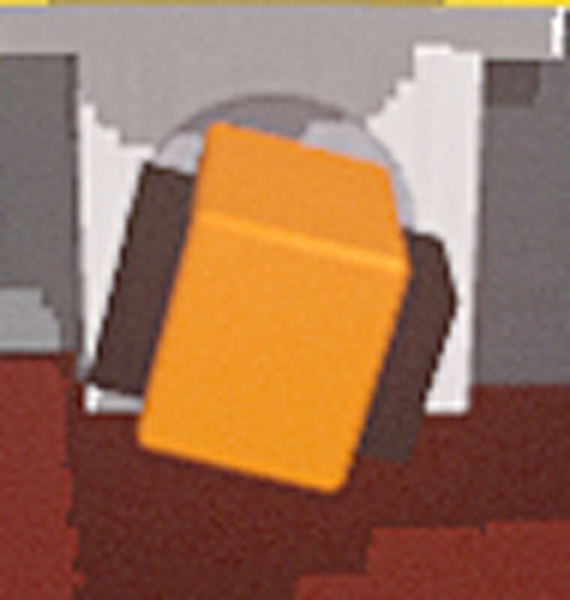

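Crop: the top face has corners (200,212), (408,268), (338,492), (140,445). Unprojecting these at z = 0.116.

Run:
```python
from h import *
c=snap("wrist")
w=np.array([wray(c,210+a/6,150+b/6,.116)[:2] for a,b in [(200,212),(408,268),(338,492),(140,445)]])
print(w.round(4),"centre",w.mean(0).round(4))
for i,j in ((0,1),(3,2),(1,2),(0,3)): d=w[j]-w[i];print(i,j,np.hypot(*d).round(4),np.arctan2(d[1],d[0]).round(3))
m=w.mean(0);plan(m[0],m[1],.101,-.21)
```

```text
[[ 0.5832 -0.2484]
 [ 0.6093 -0.2548]
 [ 0.6022 -0.2864]
 [ 0.5761 -0.2806]] centre [ 0.5927 -0.2676]
0 1 0.0268 -0.238
3 2 0.0267 -0.219
1 2 0.0324 -1.791
0 3 0.0329 -1.786
t 25.12 pos [ 0.5922 -0.2638  0.2028] yaw 0.04 j7 0.67 gap 0.0851 | turn 0.25 then d [-0.0036  0.0013  0.1018] | tilt [ 0. -0.]
```

{"method": "run_rows", "body": {"rows": "0.085,0,0,0,0.131;0.085,0,0,0,0.131;0.085,0,0,0,0;0.085,0,0,0,0", "force": 60}}

```text
clock: 25.62
tool_pos: [0.5921, -0.2641, 0.2028]
eef_rot: [-2.452, -1.964, 0.0]
force: [0.3, 0.8, 0.3]
finger_gap: 0.085
finger_force: 0.0
```

Run:
```python
from h import *
plan(.592,-.2668,.101,-.222)
```

```text
t 25.62 pos [ 0.5921 -0.2641  0.2028] yaw -0.22 j7 0.45 gap 0.085 | turn 0.002 then d [-0.0026  0.0005  0.1018] | tilt [-0. -0.]
```

{"method": "run_rows", "body": {"rows": "0.085,-0.0026,0.0005,0.035,0;0.085,0,0,0.035,0;0.085,0,0,0.032,0;0.085,0,0,0,0;0.085,0,0,0,0;0.0,0,0,0,0;0.0,0,0,0,0;0.0,0,0,0,0;0.0,0,0,0,0;0.0,0,0,0,0", "force": 60}}

```text
clock: 26.88
tool_pos: [0.5919, -0.267, 0.1029]
eef_rot: [2.455, 1.96, 0.002]
force: [-6.8, 4.0, 18.4]
finger_gap: 0.0291
finger_force: 59.2
```

Run:
```python
from h import *
plan(.592,-.2668,.101,-.222)
```

```text
t 26.88 pos [ 0.5919 -0.267   0.1029] yaw -0.223 j7 0.52 gap 0.0291 | turn -0.001 then d [0.0002 0.     0.0019] | tilt [0.001 0.001]
```

{"method": "run_rows", "body": {"rows": "0.0,0,0,-0.005,0;0,0,0,-0.01,0;0,0,0,-0.01,0;0,0,0,-0.015,0;0,0,0,-0.02,0;0,0,0,-0.025,0;0,0,0,-0.02,0;0,0,0,0,0;0,0,0,0,0"}}

```text
clock: 28.0
tool_pos: [0.5918, -0.2666, 0.2055]
eef_rot: [-2.454, -1.96, -0.0]
force: [0.2, 0.9, -2.5]
finger_gap: 0.0289
finger_force: 59.8
```

Run:
```python
from h import *
plan(.4265,-.1035,.2,-.222)
c=snap("top","pics/t2.png");find(c,"top",["pin","tray_hole","pin_rest","bay0"],4)
c=snap("scene");find(c,"scene",["pin","tray_hole","pin_rest","bay0"],4)
```

```text
t 28.0 pos [ 0.5918 -0.2666  0.2055] yaw -0.223 j7 0.45 gap 0.0289 | turn -0.001 then d [ 0.1227 -0.1972  0.0056] | tilt [ 0. -0.]
pin (0.6, [0.5928, -0.1833, 0.0685]) (0.57, [0.6986, -0.38, 0.0421]) (0.5, [0.5972, -0.2675, 0.1659])
tray_hole (0.85, [0.5961, -0.2643, 0.0671])
pin_rest (0.8, [0.4234, -0.1012, -0.001])
bay0 (0.86, [0.5937, -0.1867, 0.0634]) (0.64, [0.5869, -0.109, 0.0665]) (0.59, [0.5875, -0.0338, 0.0665]) (0.18, [0.5898, -0.2643, 0.1434])
pin (0.79, [0.6047, -0.3829, 0.0406]) (0.73, [0.6959, -0.3832, 0.0426]) (0.7, [0.4411, 0.089, -0.0015]) (0.68, [0.5895, -0.2665, 0.1643])
tray_hole (0.92, [0.5898, -0.2643, 0.0659])
pin_rest (0.9, [0.4255, -0.1012, -0.0008]) (0.27, [0.72, 0.2723, -0.0046])
bay0 (0.86, [0.5896, -0.1886, 0.0669]) (0.86, [0.5895, -0.1133, 0.0659]) (0.61, [0.5842, -0.0369, 0.0675])
```

Pin is out, held with its origin 37 mm below the TCP. Moving to the rest.

{"method": "run_rows", "body": {"rows": "0.0,0.0205,-0.0329,0,0;0.0,0.0205,-0.0329,0,0;0.0,0.0205,-0.0329,0,0;0.0,0.0205,-0.0329,0,0;0.0,0.0205,-0.0329,0,0;0.0,0.0205,-0.0329,0,0;0.0,0,0,0,0;0,0,0,0,0;0,0,0,0,0"}}

```text
clock: 29.62
tool_pos: [0.4275, -0.1041, 0.206]
eef_rot: [2.455, 1.958, 0.0]
force: [-0.4, -0.5, -1.3]
finger_gap: 0.0286
finger_force: 59.9
```

Run:
```python
from h import *
plan(.4256,-.1024,.13,-.222)
c=snap("wrist","pics/w10.png");find(c,"wrist",["pin_rest","pin"],4)
c=snap("scene","pics/s2.png");find(c,"scene",["pin"],3)
```

```text
t 29.62 pos [ 0.4275 -0.1041  0.206 ] yaw -0.224 j7 0.11 gap 0.0286 | turn -0.002 then d [ 0.0013 -0.0023  0.076 ] | tilt [-0.     0.001]
pin_rest (0.87, [0.4254, -0.1062, 0.0025])
pin (0.78, [0.69, -0.3796, 0.0425]) (0.72, [0.5906, -0.267, 0.0588]) (0.71, [0.4258, -0.1025, 0.1697]) (0.52, [0.6032, -0.3843, 0.0417])
pin (0.76, [0.6966, -0.38, 0.0379]) (0.75, [0.6089, -0.3839, 0.0418]) (0.66, [0.4326, -0.2576, 0.0388])
```

View pics/w10.png

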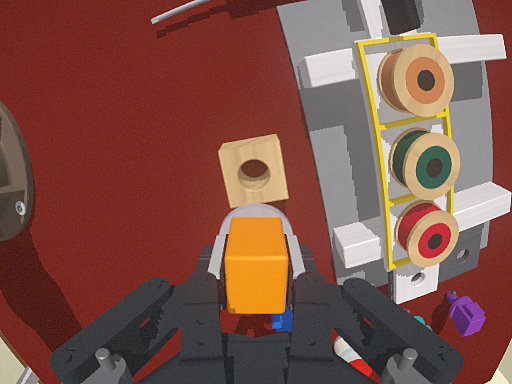

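Rest top corners (219,149), (278,136), (288,197), (229,208); the pin is held upright above it. Checking the rest's centre.

Run:
```python
from h import *
c=snap("wrist")
w=np.array([wray(c,a,b,.045)[:2] for a,b in [(219,149),(278,136),(288,197),(229,208)]])
print(w.round(4).tolist(),w.mean(0),[np.hypot(*(w[i]-w[i-1])).round(3) for i in range(4)])
k=w.mean(0);plan(k[0],k[1],.13,-.222)
```

```text
[[0.3988, -0.0683], [0.4572, -0.0687], [0.4546, -0.132], [0.3929, -0.1304]] [ 0.42589915 -0.0998776 ] [np.float64(0.062), np.float64(0.058), np.float64(0.063), np.float64(0.062)]
t 29.93 pos [ 0.4268 -0.1036  0.2057] yaw -0.224 j7 0.11 gap 0.0283 | turn -0.002 then d [ 0.0035 -0.0017  0.0757] | tilt [-0. -0.]
```

{"method": "run_rows", "body": {"rows": "0.0,0.002,-0.0015,0.03,0;0,0,0,0.03,0;0,0,0,0.025,0;0,0,0,0.015,0;0,0,0,0.01,0;0,0,0,0.006,0;0,0,0,0.004,0;0,0,0,0,0;0,0,0,0,0"}}

```text
clock: 31.05
tool_pos: [0.4259, -0.101, 0.0861]
eef_rot: [2.455, 1.96, 0.001]
force: [-1.1, -0.2, -0.8]
finger_gap: 0.0288
finger_force: 59.9
```

Run:
```python
from h import *
plan(.4258,-.1015,.082,-.222)
```

```text
t 31.05 pos [ 0.4259 -0.101   0.0861] yaw -0.223 j7 0.33 gap 0.0288 | turn -0.001 then d [-0.0005 -0.      0.0041] | tilt [0.    0.001]
```

{"method": "run_rows", "body": {"rows": "0,0,0,0.002,0;0,0,0,0.002,0;0,0,0,0,0"}}

```text
clock: 31.42
tool_pos: [0.4258, -0.1009, 0.0821]
eef_rot: [-2.455, -1.96, -0.001]
force: [-2.0, 1.6, 6.0]
finger_gap: 0.0289
finger_force: 61.9
```

{"method": "run_rows", "body": {"rows": "0.05,0,0,0,0;0.085,0,0,0,0;0.085,0,0,0,0;0.085,0,0,-0.04,0;0.085,0,0,-0.04,0;0.085,0,0,-0.03,0;0.085,0,0,0,0"}}

```text
clock: 32.3
tool_pos: [0.427, -0.1011, 0.1935]
eef_rot: [2.453, 1.96, 0.006]
force: [0.4, 0.8, -0.8]
finger_gap: 0.0848
finger_force: 0.0
```

Run:
```python
from h import *
c=snap("wrist","pics/w11.png");find(c,"wrist",["pin","pin_grip","pin_rest"],5)
c=snap("scene");find(c,"scene",["pin_grip","tab_top"],5)
p=disp(-.039,.142);plan(p[0],p[1],.2,TH)
```

```text
pin (0.77, [0.4296, -0.2559, 0.0391]) (0.7, [0.6963, -0.3827, 0.0414])
pin_grip (0.6, [0.4323, -0.2552, 0.0733]) (0.58, [0.6964, -0.3803, 0.0724]) (0.56, [0.4258, -0.0985, 0.0775])
pin_rest (0.89, [0.4258, -0.1066, 0.0022])
pin_grip (0.69, [0.4247, -0.1024, 0.0788]) (0.59, [0.696, -0.3859, 0.0737]) (0.52, [0.4324, -0.2569, 0.0673]) (0.5, [0.6036, -0.3827, 0.0706])
tab_top (0.59, [0.588, 0.0328, 0.1104])
t 32.65 pos [ 0.4252 -0.101   0.1911] yaw -0.223 j7 0.14 gap 0.085 | turn -0.262 then d [ 0.1264  0.1595 -0.0092] | tilt [-0.001 -0.001]
```

View pics/w11.png

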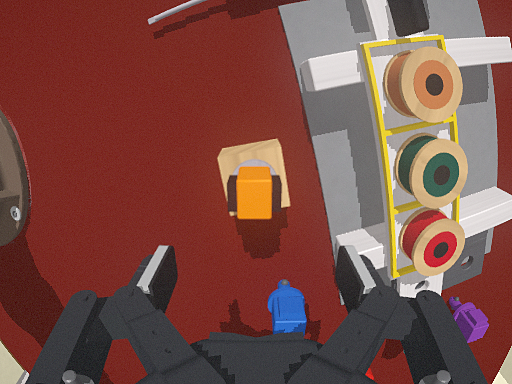

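The pin stands upright in the rest with the buttons released (head at (254,195)). Next, the tab.

{"method": "run_rows", "body": {"rows": "0.085,0,0,0,-0.131;0.085,0,0,0,-0.131;0.085,0.0253,0.0319,0,0;0.085,0.0253,0.0319,0,0;0.085,0.0253,0.0319,0,0;0.085,0.0253,0.0319,0,0;0.085,0.0253,0.0319,0,0;0.085,0,0,0,0;0.085,0,0,0,0"}}

```text
clock: 33.78
tool_pos: [0.5795, 0.0309, 0.191]
eef_rot: [-2.178, -2.263, 0.003]
force: [0.7, -0.1, 0.1]
finger_gap: 0.0852
finger_force: 0.0
```

Run:
```python
from h import *
p=disp(-.039,.142);plan(p[0],p[1],.101,TH)
c=snap("wrist","pics/w12.png");find(c,"wrist",["tab_top"],2)
```

```text
t 33.77 pos [0.5795 0.0309 0.191 ] yaw 0.038 j7 0.2 gap 0.0852 | turn -0.0 then d [0.0005 0.0004 0.09  ] | tilt [-0.001 -0.002]
tab_top (0.56, [0.5812, 0.0263, 0.1102]) (0.56, [0.593, -0.1103, 0.0616])
```

{"method": "run_rows", "body": {"rows": "0.085,0.0005,0,0.03,0;0.085,0,0,0.03,0;0.085,0,0,0.03,0;0.085,0,0,0,0;0.0,0,0,0,0;0.0,0,0,0,0;0.0,0,0,0,0;0.0,0,0,0,0;0.0,0,0,0,0;0,0,0,0,0", "force": 30}}

```text
clock: 35.12
tool_pos: [0.5807, 0.0322, 0.1025]
eef_rot: [2.178, 2.264, 0.002]
force: [-0.2, 0.9, 5.8]
finger_gap: 0.0112
finger_force: 34.3
```

Run:
```python
from h import *
p=disp(.041,.142);plan(p[0],p[1],.101,TH)
```

```text
t 35.12 pos [0.5807 0.0322 0.1025] yaw 0.039 j7 0.27 gap 0.0112 | turn 0.0 then d [-0.0008  0.079   0.0016] | tilt [0.    0.001]
```

{"method": "run_rows", "body": {"rows": "0.0,0,0.004,0,0;0,0,0.008,0,0;0,0,0.012,0,0;0,0,0.012,0,0;0,0,0.012,0,0;0,0,0.012,0,0;0,0,0.010,0,0;0,0,0.006,0,0;0,0,0.004,0,0;0,0,0,0,0"}}

```text
clock: 36.38
tool_pos: [0.6608, 0.0349, 0.1025]
eef_rot: [2.178, 2.263, 0.001]
force: [0.5, -1.3, 5.8]
finger_gap: 0.0113
finger_force: 34.2
```

{"method": "run_rows", "body": {"rows": "0,0,0,0,0;0,0,0,0,0"}}

```text
clock: 36.62
tool_pos: [0.6608, 0.035, 0.1026]
eef_rot: [2.177, 2.263, 0.002]
force: [0.7, -0.7, 5.6]
finger_gap: 0.0111
finger_force: 34.1
```

Run:
```python
from h import *
s=observe();p0=np.array([.5807,.0322]);d=np.array(s["tool_pos"])[:2]-p0;print("slide",d@[np.cos(TH),np.sin(TH)],d@[-np.sin(TH),np.cos(TH)],s["force"],s["finger_gap"])
for n in("top","scene"):
    c=snap(n,f"pics/{n}3.png");r=find(c,n,["tray_hole","bay0","tab_top"],3)
```

```text
slide 0.08019725572477407 -0.00030737621802274986 [ 0.65451833 -0.70566281  5.57030415] 0.01105712880002865
tray_hole (0.7, [0.6751, -0.2628, 0.0666]) (0.24, [0.6242, -0.1095, 0.0018])
bay0 (0.88, [0.6643, -0.1061, 0.0654]) (0.86, [0.6629, -0.0278, 0.0659]) (0.65, [0.6739, -0.1861, 0.0633])
tab_top (0.67, [0.6598, 0.0379, 0.1109])
tray_hole (0.71, [0.6683, -0.263, 0.0667])
bay0 (0.91, [0.6698, -0.1885, 0.0645]) (0.66, [0.6686, -0.1103, 0.0659]) (0.57, [0.6628, -0.0332, 0.0675])
tab_top (0.75, [0.6649, 0.0334, 0.112]) (0.71, [0.6652, -0.1061, 0.0665]) (0.2, [0.6694, -0.2687, 0.0562])
```

Slide measured 80.2 mm and the hole estimates agree. Release the tab and hover over the knob.

{"method": "run_rows", "body": {"rows": "0.04,0,0,0,0;0.05,0,0,0,0;0.05,0,0,-0.03,0;0.085,0,0,-0.04,0;0.085,0.03,-0.015,-0.03,0;0.085,0.03,-0.015,0,0;0.085,0.03,-0.015,0,0;0.085,0,0,0,0;0.085,0,0,0,0"}}

```text
clock: 38.15
tool_pos: [0.6116, 0.1229, 0.2018]
eef_rot: [2.178, 2.264, -0.001]
force: [0.1, 0.1, 0.4]
finger_gap: 0.085
finger_force: 0.0
```

Run:
```python
from h import *
p=disp(0,.235);plan(p[0],p[1],.2,TH)
c=snap("wrist");im=c["image"];find(c,"wrist",["knob_grip","red_mark"],2)
print(wpx(c,(p[0],p[1],.1)))
u,v=map(int,wpx(c,(p[0],p[1],.1)))
cv2.imwrite("pics/knob.png",cv2.resize(im[v-60:v+60,u-60:u+60,::-1],(600,600),interpolation=cv2.INTER_CUBIC))
M=disp(.038,.235);print(u,v,wpx(c,(M[0],M[1],.06)))
```

```text
t 38.15 pos [0.6116 0.1229 0.2018] yaw 0.039 j7 0.06 gap 0.085 | turn 0.0 then d [0.0028 0.0036 0.0018] | tilt [-0.001 -0.   ]
knob_grip (0.97, [0.6136, 0.1291, 0.0888])
red_mark (0.95, [0.6521, 0.1287, 0.0627])
(np.float64(259.4266057243661), np.float64(194.35569054338237))
259 194 (np.float64(299.61804975569527), np.float64(179.57847379545504))
```

View pics/knob.png

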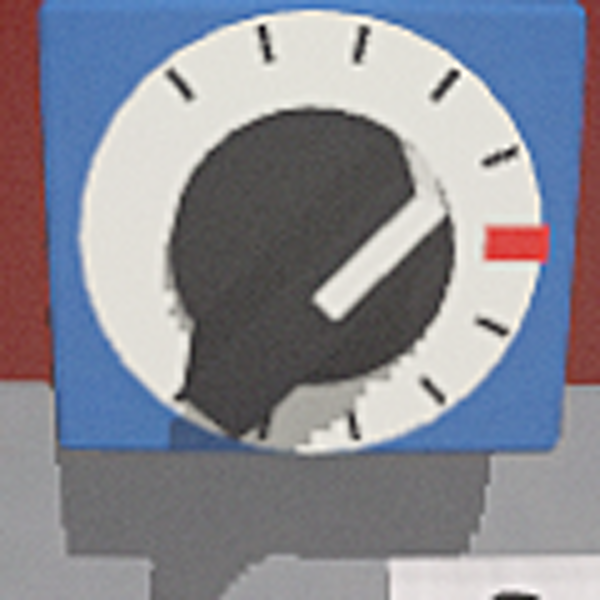

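The pointer line runs from crop (328,305) to (430,200), the red mark is at (517,243), and the bar's other end is at (215,410).

Run:
```python
from h import *
c=snap("wrist");f=lambda a,b,z:wray(c,199+a/5,134+b/5,z)[:2]
a,b,e=f(328,305,.1),f(428,202,.1),f(215,410,.1);m=f(517,243,.06)
ang=lambda d:np.arctan2(d[1],d[0])
print(a,b,e,"line",ang(b-a),"bar",ang(b-e),np.hypot(*(b-e)),"mid",(b+e)/2,"mark",m,"dial mid",f(311,232,.06))
ax=(b+e)/2;print("mark dir",ang(m-disp(0,.235)))
y=ang(b-a);plan(.6155,.1262,.090,y-np.pi/2);plan(.6155,.1262,.090,y+np.pi/2)
print(observe()["joint_pos"])
```

```text
[0.61968623 0.12455957] [0.63460276 0.14233711] [0.60194958 0.10543358] line 0.872684257156004 bar 0.8464284267612375 0.04927576776112245 mid [0.61827617 0.12388534] mark [0.65640111 0.12349411] dial mid [0.61763596 0.12416523]
mark dir -0.056472094670225244
t 38.35 pos [0.6119 0.1222 0.2018] yaw 0.037 j7 0.06 gap 0.0847 | turn 0.735 then d [5.400e-03 1.000e-04 1.118e-01] | tilt [-0.001  0.   ]
t 38.35 pos [0.6119 0.1222 0.2018] yaw 0.037 j7 0.06 gap 0.0847 | turn 0.735 then d [5.400e-03 1.000e-04 1.118e-01] | tilt [-0.001  0.   ]
[-0.67509577  0.52161002  0.58932656  1.67443268 -0.32528289  1.04514635
  0.05512549]
```

{"method": "run_rows", "body": {"rows": "0.085,0,0,0,0.15;0.085,0,0,0,0.15;0.085,0,0,0,0.15;0.085,0,0,0,0.15;0.085,0,0,0,0.147;0.085,0,0,0,0;0.085,0,0,0,0", "force": 40}}

```text
clock: 39.22
tool_pos: [0.6117, 0.1231, 0.2018]
eef_rot: [2.852, 1.317, -0.0]
force: [0.8, -0.5, 0.5]
finger_gap: 0.0846
finger_force: 0.0
```

Run:
```python
from h import *
plan(.617,.1247,.092,.86-np.pi/2)
```

```text
t 39.23 pos [0.6117 0.1231 0.2018] yaw -0.705 j7 -0.57 gap 0.0846 | turn 0.006 then d [0.0047 0.0029 0.1098] | tilt [-0.  0.]
```

{"method": "run_rows", "body": {"rows": "0.085,0.0047,0.003,0.03,0;0.085,0,0,0.03,0;0.085,0,0,0.03,0;0.085,0,0,0.02,0;0.085,0,0,0,0;0.0,0,0,0,0;0.0,0,0,0,0;0.0,0,0,0,0;0.0,0,0,0,0;0,0,0,0,0", "force": 40}}

```text
clock: 40.48
tool_pos: [0.6173, 0.1251, 0.0923]
eef_rot: [2.854, 1.314, 0.001]
force: [-0.1, 0.4, 5.9]
finger_gap: 0.0135
finger_force: 40.8
```

Run:
```python
from h import *
plan(.617,.1247,.092,TH-np.pi/2);print(observe()["force"],observe()["ft_torque"])
```

```text
t 40.48 pos [0.6173 0.1251 0.0923] yaw -0.708 j7 -0.49 gap 0.0135 | turn 0.824 then d [-0.0003  0.0004  0.0003] | tilt [0.001 0.   ]
[-0.14612621  0.39177967  5.93113478] [0.02290334 0.18190957 0.03781905]
```

{"method": "run_rows", "body": {"rows": "0,0,0,0,0.103;0,0,0,0,0.103;0,0,0,0,0.103;0,0,0,0,0.103;0,0,0,0,0.103;0,0,0,0,0.103;0,0,0,0,0.103;0,0,0,0,0.103;0,0,0,0,0;0,0,0,0,0"}}

```text
clock: 41.72
tool_pos: [0.6177, 0.124, 0.0923]
eef_rot: [3.14, 0.062, 0.003]
force: [3.1, -4.2, 3.6]
finger_gap: 0.0134
finger_force: 40.8
```

Run:
```python
from h import *
plan(.617,.1247,.092,TH-np.pi/2);print(observe()["force"],observe()["ft_torque"],observe()["finger_gap"])
```

```text
t 41.73 pos [0.6177 0.124  0.0923] yaw -1.532 j7 -1.15 gap 0.0134 | turn 0.001 then d [-0.0007 -0.0007  0.0003] | tilt [0.002 0.001]
[ 3.12785686 -4.20604868  3.55168685] [-1.0571519  -0.56638435 -0.03480032] 0.013375053487243233
```

Release, rise, verify the pointer numerically, then return toward the pin.

{"method": "run_rows", "body": {"rows": "0.04,0,0,0,0;0.06,0,0,0,0;0.06,0,0,-0.03,0;0.085,0,0,-0.04,0;0.085,0,0,-0.04,0;0.085,0,0,0,0;0.085,0,0,0,0"}}

```text
clock: 42.6
tool_pos: [0.6163, 0.1257, 0.201]
eef_rot: [-3.14, -0.062, 0.002]
force: [0.0, 0.7, -0.6]
finger_gap: 0.0847
finger_force: 0.0
```

Run:
```python
from h import *
c=snap("wrist","pics/w13.png");im=c["image"].astype(int)
ax=np.array([.6172,.1246])
# sample brightness on knob top (z=.1) along rays at radius 8..22 mm vs angle
res=[]
for a in np.arange(-1.2,1.2,.02):
    v=[]
    for r in np.arange(.008,.022,.001):
        u,w=wpx(c,(ax[0]+r*np.cos(a),ax[1]+r*np.sin(a),.1)); v.append(im[int(round(w)),int(round(u))].sum())
    res.append((a,np.mean(v)))
res=np.array(res);k=res[:,1]>res[:,1].min()+.5*np.ptp(res[:,1]);print("white angles",res[k,0].round(2))
h=cv2.cvtColor(c["image"],cv2.COLOR_RGB2HSV);m=(((h[...,0]<6)|(h[...,0]>174))&(h[...,1]>170)&(h[...,2]>170)).astype(np.uint8)
n,l,s,ce=cv2.connectedComponentsWithStats(m);print([(s[i,4],ce[i].round(1),wray(c,*ce[i],.06)[:2].round(4)) for i in range(1,n) if s[i,4]>20])
plan(.4255,-.1015,.2,-.222)
c=snap("scene");find(c,"scene",["pin_grip","pin"],3);c=snap("top");find(c,"top",["pin_grip","pin"],4)
```

```text
white angles [-0.18 -0.16 -0.14 -0.12 -0.1  -0.08 -0.06 -0.04 -0.02  0.    0.02  0.04
  0.06  0.08  0.1   0.12  0.14  0.16  0.18  0.2 ]
[(np.int32(186), array([136.6,  30.8]), array([0.7579, 0.2401])), (np.int32(145), array([118.9, 114.1]), array([0.6799, 0.2579])), (np.int32(73), array([258.4, 142.3]), array([0.6547, 0.1255])), (np.int32(914), array([273.5, 273.4]), array([0.5156, 0.1034]))]
t 42.65 pos [0.6161 0.1256 0.2006] yaw -1.531 j7 -1.25 gap 0.0852 | turn -1.309 then d [-0.2635 -0.1359  0.0012] | tilt [-0.002 -0.   ]
pin_grip (0.82, [0.6977, -0.3844, 0.0737]) (0.76, [0.4232, -0.1015, 0.0763]) (0.68, [0.6022, -0.3843, 0.0675])
pin (0.82, [0.4325, -0.2551, 0.0402]) (0.81, [0.6975, -0.3832, 0.0414]) (0.59, [0.4253, -0.1033, 0.0441])
pin_grip (0.85, [0.6954, -0.3821, 0.0722]) (0.74, [0.6066, -0.3837, 0.0694]) (0.74, [0.4288, -0.2497, 0.0708]) (0.73, [0.4242, -0.0978, 0.0785])
pin (0.71, [0.6068, -0.3807, 0.0448]) (0.69, [0.4319, -0.0974, 0.0415]) (0.66, [0.4295, -0.2545, 0.0357]) (0.54, [0.6985, -0.3758, 0.0422])
```

Run:
```python
from h import *
c=snap("wrist");g=cv2.GaussianBlur(cv2.cvtColor(c["image"],cv2.COLOR_RGB2GRAY),(3,3),0).astype(np.float32)
X=[];Y=[]
for r in np.arange(.006,.022,.001):
    t=np.arange(-.006,.0061,.0005);v=[]
    for q in t:
        x=.6172+r*np.cos(TH)-q*np.sin(TH);y=.1246+r*np.sin(TH)+q*np.cos(TH);u,w=wpx(c,(x,y,.1));v.append(cv2.getRectSubPix(g,(1,1),(u,w))[0,0])
    v=np.array(v);v=np.clip(v-v.min()-.3*np.ptp(v),0,None);X.append(r);Y.append((v*t).sum()/v.sum())
k=np.polyfit(X,Y,1);print("pointer off mark (ccw+)",k,np.round(np.array(Y)*1e3,1))
```

```text
pointer off mark (ccw+) [-0.00725153 -0.00033716] [-0.3 -0.3 -0.3 -0.4 -0.5 -0.5 -0.5 -0.5 -0.5 -0.5 -0.5 -0.5 -0.5 -0.4
 -0.5 -0.5]
```

{"method": "run_rows", "body": {"rows": "0.085,0,0,0,-0.164;0.085,0,0,0,-0.164;0.085,0,0,0,-0.164;0.085,0,0,0,-0.164;0.085,0,0,0,-0.164;0.085,0,0,0,-0.164;0.085,0,0,0,-0.164;0.085,0,0,0,-0.161;0.085,0,0,0,0"}}

```text
clock: 44.12
tool_pos: [0.617, 0.1248, 0.2019]
eef_rot: [-2.456, -1.959, -0.001]
force: [-0.4, 0.3, 0.1]
finger_gap: 0.0852
finger_force: 0.0
```

{"method": "run_rows", "body": {"rows": "0.085,-0.044,-0.0226,0,0;0.085,-0.044,-0.0226,0,0;0.085,-0.044,-0.0226,0,0;0.085,-0.044,-0.0226,0,0;0.085,-0.044,-0.0226,0,0;0.085,-0.044,-0.0226,0,0;0.085,0,0,0,0;0.085,0,0,0,0"}}

```text
clock: 45.12
tool_pos: [0.4268, -0.1021, 0.202]
eef_rot: [2.458, 1.957, 0.001]
force: [0.1, 0.5, -0.8]
finger_gap: 0.085
finger_force: 0.0
```

Run:
```python
from h import *
plan(.4255,-.1015,.083,-.222)
c=snap("wrist","pics/w14.png");im=c["image"];h=cv2.cvtColor(im,cv2.COLOR_RGB2HSV)
m=((h[...,0]>8)&(h[...,0]<20)&(h[...,1]>170)&(h[...,2]>150)).astype(np.uint8)
k=max(cv2.findContours(m,cv2.RETR_EXTERNAL,cv2.CHAIN_APPROX_NONE)[0],key=cv2.contourArea)[:,0]
w=np.array([wray(c,a,b,.095)[:2] for a,b in k],np.float32)*1000
r=cv2.minAreaRect(w);print(r,k.min(0),k.max(0))
```

```text
t 45.12 pos [ 0.4268 -0.1021  0.202 ] yaw -0.226 j7 0.14 gap 0.085 | turn -0.004 then d [ 0.0002 -0.0014  0.119 ] | tilt [0.001 0.001]
((427.4289245605469, -95.97649383544922), (43.40889358520508, 27.673826217651367), 77.9424057006836) [237 163] [271 213]
```

Knob pointer is within 0.01 rad. The pin is still at (0.426,-0.102) with yaw about -0.21. Gripping.

{"method": "run_rows", "body": {"rows": "0.085,0,-0.001,0.03,0;0.085,0,0,0.03,0;0.085,0,0,0.03,0;0.085,0,0,0.031,0;0.085,0,0,0,0;0.0,0,0,0,0;0.0,0,0,0,0;0.0,0,0,0,0;0.0,0,0,0,0;0.0,0,0,0,0", "force": 60}}

```text
clock: 46.42
tool_pos: [0.4262, -0.1021, 0.0826]
eef_rot: [2.455, 1.96, 0.005]
force: [-4.8, 2.4, 26.8]
finger_gap: 0.0289
finger_force: 57.3
```

Run:
```python
from h import *
plan(.426,-.1015,.081,-.222)
```

```text
t 46.42 pos [ 0.4262 -0.1021  0.0826] yaw -0.223 j7 0.39 gap 0.0289 | turn -0.001 then d [ 0.0006 -0.0003  0.0016] | tilt [0.002 0.002]
```

{"method": "run_rows", "body": {"rows": "0.0,0,0,-0.01,0;0,0,0,-0.015,0;0,0,0,-0.025,0;0,0,0,-0.03,0;0,0,0,-0.03,0;0,0,0,-0.015,0;0,0,0,0,0;0,0,0,0,0"}}

```text
clock: 47.42
tool_pos: [0.4248, -0.1019, 0.2051]
eef_rot: [-2.454, -1.96, 0.001]
force: [0.1, 0.7, -2.3]
finger_gap: 0.0285
finger_force: 61.9
```

Run:
```python
from h import *
p=disp(.041,-.155);plan(p[0],p[1],.2,-.222);print(p)
c=snap("wrist","pics/w15.png");find(c,"wrist",["pin_rest","pin","pin_grip"],5)
```

```text
t 47.42 pos [ 0.4248 -0.1019  0.2051] yaw -0.223 j7 0.14 gap 0.0285 | turn -0.001 then d [-0.1022  0.2757  0.0048] | tilt [-0.    -0.001]
[ 0.67113564 -0.26230703]
pin_rest (0.95, [0.4254, -0.1029, -0.0017])
pin (0.75, [0.6937, -0.3844, 0.0413]) (0.67, [0.6609, 0.0306, 0.1109]) (0.62, [0.6034, -0.3891, 0.0429]) (0.59, [0.423, -0.1014, 0.1673])
pin_grip (0.78, [0.4281, -0.2548, 0.0749]) (0.56, [0.6941, -0.3809, 0.0745])
```

{"method": "run_rows", "body": {"rows": "0.0,-0.0148,0.0395,0,0;0.0,-0.0148,0.0395,0,0;0.0,-0.0148,0.0395,0,0;0.0,-0.0148,0.0395,0,0;0.0,-0.0148,0.0395,0,0;0.0,-0.0148,0.0395,0,0;0.0,-0.0148,0.0395,0,0;0,0,0,0,0;0,0,0,0,0;0,0,0,0,0"}}

```text
clock: 48.88
tool_pos: [0.6715, -0.2637, 0.2056]
eef_rot: [-2.454, -1.96, -0.0]
force: [0.4, 0.5, -2.4]
finger_gap: 0.0284
finger_force: 61.8
```

Run:
```python
from h import *
plan(.6716,-.264,.15,-.222)
for n in ("wrist","scene","top"):
    c=snap(n,f"pics/{n}16.png");find(c,n,["tray_hole","pin","pin_balls"],4)
```

```text
t 48.88 pos [ 0.6715 -0.2637  0.2056] yaw -0.223 j7 0.44 gap 0.0284 | turn -0.001 then d [-0.0003  0.0003  0.0556] | tilt [ 0.001 -0.001]
tray_hole (0.7, [0.6719, -0.2655, 0.0654])
pin (0.91, [0.4298, -0.2553, 0.041])
pin_balls
tray_hole
pin (0.62, [0.4325, -0.2541, 0.0386]) (0.53, [0.6985, -0.382, 0.0404]) (0.49, [0.6046, -0.3814, 0.0416]) (0.34, [0.6538, -0.0388, 0.0725])
pin_balls (0.85, [0.6726, -0.2676, 0.1435]) (0.82, [0.4299, -0.2545, 0.0079]) (0.73, [0.6509, -0.0394, 0.0701]) (0.72, [0.6696, -0.1901, 0.0654])
tray_hole (0.97, [0.674, -0.2621, 0.0647]) (0.58, [0.6629, -0.108, 0.0646])
pin
pin_balls
```

{"method": "run_rows", "body": {"rows": "0,0,0,0.03,0;0,0,0,0.03,0;0,0,0,0,0;0,0,0,0,0"}}

```text
clock: 49.98
tool_pos: [0.6725, -0.2649, 0.147]
eef_rot: [2.454, 1.959, 0.001]
force: [0.2, 0.5, -0.8]
finger_gap: 0.0288
finger_force: 61.9
```

{"method": "run_rows", "body": {"rows": "0,0,0,0.004,0;0,0,0,0.004,0;0,0,0,0.004,0;0,0,0,0,0"}}

```text
clock: 50.48
tool_pos: [0.6717, -0.2643, 0.1334]
eef_rot: [-2.454, -1.96, 0.001]
force: [-0.3, -0.3, -1.0]
finger_gap: 0.0284
finger_force: 61.9
```

{"method": "run_rows", "body": {"rows": "0,0,0,0.004,0;0,0,0,0.004,0;0,0,0,0.004,0;0,0,0,0,0"}}

```text
clock: 50.98
tool_pos: [0.6715, -0.2644, 0.121]
eef_rot: [-2.454, -1.959, 0.001]
force: [-2.4, -1.1, -3.2]
finger_gap: 0.0286
finger_force: 61.9
```

{"method": "run_rows", "body": {"rows": "0,0,0,0.004,0;0,0,0,0.004,0;0,0,0,0.004,0;0,0,0,0.003,0;0,0,0,0,0;0,0,0,0,0"}}

```text
clock: 51.72
tool_pos: [0.6717, -0.2645, 0.1063]
eef_rot: [-2.455, -1.96, 0.001]
force: [-4.0, -1.8, -4.0]
finger_gap: 0.0287
finger_force: 61.4
```

Nearly seated (target ≈ 0.1036). Pressing down gently.

{"method": "run_rows", "body": {"rows": "0,0,0,0.002,0;0,0,0,0.002,0;0,0,0,0,0;0,0,0,0,0"}}

```text
clock: 52.22
tool_pos: [0.6717, -0.2648, 0.1042]
eef_rot: [2.455, 1.96, 0.0]
force: [-9.7, 1.0, 9.0]
finger_gap: 0.0283
finger_force: 64.5
```

{"method": "run_rows", "body": {"rows": "0,0,0,0.0015,0;0,0,0,0,0;0,0,0,0,0"}}

```text
clock: 52.6
tool_pos: [0.6717, -0.2648, 0.104]
eef_rot: [2.455, 1.96, 0.001]
force: [-13.9, 3.0, 20.0]
finger_gap: 0.0284
finger_force: 67.0
```

{"method": "run_rows", "body": {"rows": "0.05,0,0,0,0;0.085,0,0,0,0;0.085,0,0,0,0;0.085,0,0,-0.03,0;0.085,0,0,-0.04,0;0.085,0,0,-0.03,0;0.085,0,0,0,0"}}

```text
clock: 53.48
tool_pos: [0.6737, -0.2651, 0.2043]
eef_rot: [2.451, 1.958, 0.005]
force: [0.7, -0.2, -0.8]
finger_gap: 0.0851
finger_force: 0.0
```

Run:
```python
from h import *
c=snap("wrist","pics/w17.png");im=c["image"];h=cv2.cvtColor(im,cv2.COLOR_RGB2HSV)
find(c,"wrist",["pin","pin_grip","tray_hole"],4)
m=((h[...,0]>8)&(h[...,0]<20)&(h[...,1]>170)&(h[...,2]>150)).astype(np.uint8)
k=max(cv2.findContours(m,cv2.RETR_EXTERNAL,cv2.CHAIN_APPROX_NONE)[0],key=cv2.contourArea)[:,0]
for z in (.114,.116,.118):print(z,cv2.minAreaRect(np.array([wray(c,a,b,z)[:2] for a,b in k],np.float32)*1000))
# button span: dark pixels along pin y through head, at z~.104
y0=-.222
for n in ("scene","top"):
    c=snap(n,f"pics/{n}17.png");find(c,n,["pin","pin_grip","bay0"],5)
print(observe()["clock"])
```

```text
pin (0.96, [0.6044, -0.3868, 0.0428]) (0.88, [0.4277, -0.2549, 0.0405]) (0.66, [0.6718, -0.2659, 0.0661]) (0.56, [0.6943, -0.381, 0.0418])
pin_grip (0.98, [0.6734, -0.2622, 0.0984]) (0.76, [0.6933, -0.381, 0.075]) (0.66, [0.431, -0.2556, 0.0726]) (0.64, [0.6084, -0.3849, 0.0713])
tray_hole
0.114 ((673.0894165039062, -258.9336853027344), (44.126338958740234, 28.28247833251953), 77.5442886352539)
0.116 ((673.2742309570312, -258.2110290527344), (43.70996856689453, 28.015615463256836), 77.54422760009766)
0.118 ((673.4591064453125, -257.4883728027344), (43.29364776611328, 27.7487735748291), 77.54426574707031)
pin (0.78, [0.6717, -0.2637, 0.0656]) (0.68, [0.6065, -0.3825, 0.0443]) (0.67, [0.696, -0.3815, 0.0397]) (0.58, [0.4352, -0.2558, 0.0413])
pin_grip (0.74, [0.6693, -0.2643, 0.0973]) (0.73, [0.6, -0.3849, 0.067]) (0.68, [0.4306, -0.2597, 0.0679]) (0.64, [0.671, -0.2628, 0.0563]) (0.61, [0.6994, -0.3844, 0.0716])
bay0 (0.92, [0.6672, -0.1855, 0.0626]) (0.66, [0.6635, -0.034, 0.0672]) (0.59, [0.665, -0.1111, 0.0696]) (0.19, [0.6672, -0.1132, 0.0652])
pin (0.61, [0.677, -0.2634, 0.0632])
pin_grip (0.41, [0.6685, -0.261, 0.0998])
bay0 (0.94, [0.6634, -0.0309, 0.0652]) (0.79, [0.6688, -0.1847, 0.066]) (0.73, [0.6653, -0.1036, 0.0645])
54.075
```

Run:
```python
from h import *
c=snap("wrist");g=cv2.cvtColor(c["image"],cv2.COLOR_RGB2GRAY).astype(np.float32)
t=np.arange(-.030,.0301,.002)
for off in (0,-.006):
  P=[wpx(c,(.672+q*np.cos(-.22)+off*.22,-.2645+q*np.sin(-.22)+off*.975,.111)) for q in t]
  print([(int(q*1000),int(cv2.getRectSubPix(g,(1,1),p)[0,0])) for q,p in zip(t,P)])
# red-dominance of reels in bays: hubs
c=cams.read_camera("top");find(c,"top",["reel0","driver","tin","glue"],5)
```

```text
[(-30, 103), (-27, 107), (-25, 107), (-23, 98), (-21, 118), (-19, 69), (-17, 72), (-15, 68), (-13, 137), (-11, 167), (-9, 167), (-7, 168), (-5, 167), (-3, 166), (-1, 165), (0, 167), (2, 166), (4, 166), (6, 168), (8, 166), (10, 165), (12, 166), (14, 117), (16, 71), (18, 73), (20, 71), (22, 174), (24, 225), (26, 222), (28, 215), (30, 75)]
[(-30, 105), (-27, 107), (-25, 107), (-23, 107), (-21, 77), (-19, 65), (-17, 68), (-15, 66), (-13, 135), (-11, 165), (-9, 164), (-7, 165), (-5, 165), (-3, 167), (-1, 165), (0, 164), (2, 166), (4, 165), (6, 166), (8, 166), (10, 167), (12, 164), (14, 118), (16, 69), (18, 66), (20, 68), (22, 77), (24, 68), (26, 77), (28, 79), (30, 80)]
reel0 (0.91, [0.6542, -0.0386, 0.0668]) (0.85, [0.6647, -0.1037, 0.0652]) (0.7, [0.6679, -0.1792, 0.0665])
driver (0.63, [0.4446, 0.0969, 0.0026])
tin (0.58, [0.7209, 0.2782, 0.0032])
glue (0.92, [0.5111, -0.4178, 0.0008])
```

Buttons span about 43 mm, so they are released. The copper reel's reading is 8 mm off its bay centre, so I check it from above.

{"method": "run_rows", "body": {"rows": "0.085,0.04,-0.005,-0.01,0;0.085,0.04,-0.005,-0.01,0;0.085,0.04,-0.005,-0.01,0;0.085,0.03,-0.005,0,0;0.085,0,0,0,-0.131;0.085,0,0,0,-0.131;0.085,0,0,0,0;0.085,0,0,0,0"}}

```text
clock: 55.38
tool_pos: [0.6857, -0.1139, 0.2313]
eef_rot: [-2.181, -2.261, -0.0]
force: [0.1, 0.4, -0.0]
finger_gap: 0.0846
finger_force: 0.0
```

Run:
```python
from h import *
c=snap("wrist","pics/w18.png");find(c,"wrist",["reel0","bay0"],4);print(observe()["tool_pos"])
h=cv2.cvtColor(c["image"],cv2.COLOR_RGB2HSV);g=h[...,2]
for nm,y in (("bay2",.077),("bay1",0),("bay0",-.077)):
    b=disp(.041,y);u,v=map(int,wpx(c,(b[0],b[1],.102)));print(nm,b.round(4),"px",u,v)
    # hub: dark, low-sat blob near; wood: bright yellowish
    y0=max(v-45,0);x0=u-45;S=np.s_[y0:v+45,x0:u+45]
    m=((g[S]<75)).astype(np.uint8);n,l,s,ce=cv2.connectedComponentsWithStats(m)
    for i in range(1,n):
        if 60<s[i,4]<900: q=ce[i]+[x0,y0];print("  dark",s[i,4],q.round(1),(wray(c,*q,.102)[:2]-b).round(4))
```

```text
reel0 (0.91, [0.6716, -0.1069, 0.0616]) (0.73, [0.6531, -0.0401, 0.0641]) (0.58, [0.6676, -0.1879, 0.069]) (0.52, [0.6602, 0.0297, 0.1093])
bay0
[ 0.68569784 -0.11378329  0.23123296]
bay2 [ 0.6622 -0.0305] px 230 90
bay1 [ 0.6652 -0.1074] px 232 179
bay0 [ 0.6681 -0.1844] px 234 253
  dark 96 [234.2 257.6] [-0.0005 -0.0043]
```

Run:
```python
from h import *
def hubs(c,f,z,fr,th=(85,100,115)):
    hs=cv2.cvtColor(c["image"],cv2.COLOR_RGB2HSV)
    for nm,y in (("bay2",.077),("bay1",0),("bay0",-.077)):
        b=disp(fr,y);u,v=map(int,f(c,(b[0],b[1],z)));r=30 if f is wpx else 14
        y0,x0=max(v-r,0),u-r;S=np.s_[y0:v+r,x0:u+r];H=hs[S]
        q=None
        w=c["image"][v,u]
        print(nm,"px",u,v)
        m=((H[...,2]<110)&(H[...,1]<140)).astype(np.uint8);n,l,s,ce=cv2.connectedComponentsWithStats(m)
        for i in range(1,n):
            if (40 if f is wpx else 4)<s[i,4]<1200:
                q=ce[i]+[x0,y0];p=(wray if f is wpx else ray)(c,*q,z);print("   ",s[i,4],s[i,:4],q.round(1),"off",(p[:2]-b).round(4))
for n,f in (("wrist",wpx),("top",px),("scene",px)):
    c=snap(n,f"pics/{n}19.png");print(n);hubs(c,f,.102,.041)
    if n!="wrist":find(c,n,["reel0"],4)
```

```text
wrist
bay2 px 230 90
    332 [13 30 21 20] [222.6  99.6] off [-0.0063 -0.0075]
bay1 px 232 179
bay0 px 234 254
    204 [22 26 17 15] [234.3 256.9] off [-0.0003 -0.0034]
    72 [ 0 52  9  8] [208.  279.5] off [-0.0279 -0.0333]
top
bay2 px 247 162
bay1 px 278 160
bay0 px 308 159
    551 [ 0  0 28 28] [307.5 158.4] off [0.002  0.0034]
reel0 (0.57, [0.6696, -0.182, 0.0688])
scene
bay2 px 241 202
    18 [25  1  3  9] [253.3 192.7] off [-0.0434  0.0089]
    13 [11 10  5  4] [240.2 199.2] off [-0.0067 -0.0077]
bay1 px 216 190
    59 [ 8 10 13  9] [216.1 189.9] off [ 0.0003 -0.0023]
    48 [ 6 21 20  7] [218.7 200.9] off [0.0254 0.0259]
bay0 px 193 178
    163 [ 0  0 24 16] [189.3 168.2] off [-0.0225 -0.0358]
reel0 (0.9, [0.6529, -0.0411, 0.0685]) (0.7, [0.6664, -0.1899, 0.0664]) (0.58, [0.6644, -0.1124, 0.0679])
```

Run:
```python
from h import *
c=snap("wrist");h=cv2.cvtColor(c["image"],cv2.COLOR_RGB2HSV).astype(int)
C=np.array([[np.cos(TH),np.sin(TH)],[-np.sin(TH),np.cos(TH)]])
Y=(h[...,0]>=23)&(h[...,0]<=33)&(h[...,1]>170)&(h[...,2]>150)
v,u=np.nonzero(Y[0:300]);w=np.array([C@(wray(c,a,b,.074)[:2]-D) for a,b in zip(u,v)])-[.041,0]
print(len(w))
for ax,rng,sel in ((0,(-.05,.05),(w[:,1]>.05)&(w[:,1]<.105)),(1,(-.13,.13),np.abs(w[:,0])<.03)):
    hh,e=np.histogram(w[sel,ax],bins=np.arange(rng[0],rng[1]+.001,.002));print("axis",ax,[(round(e[i]*1000),int(hh[i])) for i in range(len(hh)) if hh[i]>8])
# wood outline of each reel's top flange: hue/sat stats near copper hub, then mask
print("wood?",[h[int(wpx(c,(.656+.026*np.cos(a),-.038+.026*np.sin(a),.102))[1]),int(wpx(c,(.656+.026*np.cos(a),-.038+.026*np.sin(a),.102))[0])].tolist() for a in np.arange(0,6.2,.8)])
for nm,(x,y) in (("cop",(.656,-.038)),("grn",(.6652,-.110)),("red",(.668,-.188))):
    # radial edge at z=.102: last wood pixel going outward
    out=[]
    for a in np.arange(0,2*np.pi,np.pi/6):
        L=0
        for r in np.arange(.018,.045,.0005):
            q=wpx(c,(x+r*np.cos(a),y+r*np.sin(a),.102));p=h[int(round(q[1])),int(round(q[0]))] if q[1]>0 else [0,0,0]
            if 8<=p[0]<=21 and 60<p[1]<170 and p[2]>130: L=r
        out.append(round(L*1000,1))
    print(nm,out)
```

```text
2176
axis 0 [(-42, 29), (-40, 38), (-38, 16), (38, 83), (40, 112), (42, 13)]
axis 1 [(-120, 9), (-42, 40), (-40, 22), (-38, 9), (34, 43), (36, 75), (112, 95), (114, 100)]
wood? [[16, 91, 213], [17, 94, 215], [17, 91, 208], [16, 94, 206], [18, 100, 205], [18, 100, 202], [18, 96, 217], [17, 96, 210]]
cop [np.float64(30.5), np.float64(30.5), np.float64(30.5), np.float64(31.5), np.float64(30.5), np.float64(30.5), np.float64(31.0), np.float64(30.5), np.float64(36.5), np.float64(44.5), np.float64(44.5), np.float64(30.0)]
grn [np.float64(31.0), np.float64(33.0), np.float64(36.5), np.float64(44.5), np.float64(33.0), np.float64(30.5), np.float64(31.0), np.float64(31.0), np.float64(31.0), np.float64(44.5), np.float64(44.5), np.float64(42.0)]
red [np.float64(30.5), np.float64(33.0), np.float64(44.0), np.float64(44.5), np.float64(40.5), np.float64(31.5), np.float64(30.5), np.float64(41.5), np.float64(30.5), np.float64(30.0), np.float64(31.0), np.float64(30.5)]
```

Add to h.py:
```python
def hubray(c,f,guess,r):
    hs=cv2.cvtColor(c["image"],cv2.COLOR_RGB2HSV);u,v=map(int,f(c,guess));y0,x0=max(v-r,0),u-r;H=hs[y0:v+r,x0:u+r]
    m=((H[...,2]<110)&(H[...,1]<140)).astype(np.uint8);n,l,s,ce=cv2.connectedComponentsWithStats(m)
    if n<2: return None
    i=1+np.argmax(s[1:,4]);q=ce[i]+[x0,y0];a=(wray if f is wpx else ray)(c,*q,.102);b=(wray if f is wpx else ray)(c,*q,.09);return a,(a-b)/np.linalg.norm(a-b),s[i,4]
def tri(L):
    A=np.zeros((3,3));B=np.zeros(3)
    for p,d,_ in L: P=np.eye(3)-np.outer(d,d);A+=P;B+=P@p
    return np.linalg.solve(A,B)
G={"cop":(.656,-.038,.102),"grn":(.665,-.109,.102),"red":(.668,-.187,.102)}
```

Create m.py:
```python
from h import *
import pickle,os
R_=pickle.load(open("rays.p","rb")) if os.path.exists("rays.p") else {k:[] for k in G}
for n,f,r in (("wrist",wpx,22),("scene",px,9)):
    if n=="scene" and os.path.exists("rays.p"): continue
    c=snap(n)
    for k in G:
        q=hubray(c,f,G[k],r)
        if q is not None: R_[k].append(q)
pickle.dump(R_,open("rays.p","wb"))
for k in G: print(k,[(p[:2].round(4).tolist(),d.round(2).tolist(),int(a)) for p,d,a in R_[k]],tri(R_[k]).round(4) if len(R_[k])>1 else "")
print(observe()["tool_pos"])
```

```bash
python3 m.py
```

```text
cop [([0.6559, -0.038], [0.11, 0.04, 0.99], 331), ([0.6551, -0.0384], [0.46, 0.38, 0.8], 12)] [ 0.656  -0.0379  0.1033]
grn [([0.6653, -0.1097], [0.07, 0.31, 0.95], 1412), ([0.6657, -0.1099], [0.44, 0.44, 0.78], 61)] [ 0.6653 -0.11    0.1014]
red [([0.6677, -0.1878], [0.05, 0.53, 0.84], 205), ([0.6583, -0.209], [0.43, 0.52, 0.74], 54)] [ 0.6694 -0.1873  0.1185]
[ 0.68572934 -0.11364267  0.23130216]
```

{"method": "run_rows", "body": {"rows": "0.085,-0.03,-0.01,-0.02,0;0.085,-0.03,-0.01,-0.02,0;0.085,-0.03,0,0,0;0.085,0,0,0,0;0.085,0,0,0,0"}}

```text
clock: 56.55
tool_pos: [0.6694, -0.2036, 0.271]
eef_rot: [-2.177, -2.264, -0.001]
force: [0.8, 0.9, -0.4]
finger_gap: 0.085
finger_force: 0.0
```

```bash
python3 m.py
```

```text
cop [([0.6559, -0.038], [0.11, 0.04, 0.99], 331), ([0.6551, -0.0384], [0.46, 0.38, 0.8], 12), ([0.6559, -0.0374], [0.04, -0.27, 0.96], 234)] [ 0.656  -0.0378  0.1034]
grn [([0.6653, -0.1097], [0.07, 0.31, 0.95], 1412), ([0.6657, -0.1099], [0.44, 0.44, 0.78], 61), ([0.6657, -0.1099], [0.0, -0.03, 1.0], 296)] [ 0.6655 -0.1099  0.1017]
red [([0.6677, -0.1878], [0.05, 0.53, 0.84], 205), ([0.6583, -0.209], [0.43, 0.52, 0.74], 54), ([0.668, -0.1871], [-0.0, 0.23, 0.97], 216)] [ 0.6694 -0.1845  0.121 ]
[ 0.66950639 -0.20304801  0.27090294]
```

{"method": "run_rows", "body": {"rows": "0.085,0.05,0,0,0;0.085,0.05,0,0,0;0.085,0.05,0,0,0;0.085,0.03,0,0,0;0.085,0,0,0,0;0.085,0,0,0,0"}}

```text
clock: 57.35
tool_pos: [0.6621, -0.0245, 0.2713]
eef_rot: [2.177, 2.265, -0.001]
force: [-0.5, 0.1, -0.1]
finger_gap: 0.0846
finger_force: 0.0
```

```bash
python3 m.py
```

```text
cop [([0.6559, -0.038], [0.11, 0.04, 0.99], 331), ([0.6551, -0.0384], [0.46, 0.38, 0.8], 12), ([0.6559, -0.0374], [0.04, -0.27, 0.96], 234), ([0.656, -0.0385], [0.01, 0.32, 0.95], 201)] [ 0.656  -0.0379  0.1035]
grn [([0.6653, -0.1097], [0.07, 0.31, 0.95], 1412), ([0.6657, -0.1099], [0.44, 0.44, 0.78], 61), ([0.6657, -0.1099], [0.0, -0.03, 1.0], 296), ([0.6657, -0.11], [-0.02, 0.5, 0.86], 809)] [ 0.6656 -0.1099  0.1019]
red [([0.6677, -0.1878], [0.05, 0.53, 0.84], 205), ([0.6583, -0.209], [0.43, 0.52, 0.74], 54), ([0.668, -0.1871], [-0.0, 0.23, 0.97], 216), ([0.668, -0.1883], [-0.02, 0.65, 0.76], 112)] [ 0.6682 -0.1861  0.1135]
[ 0.66212236 -0.02533861  0.27138441]
```

The copper reel is about 7 mm off, into or onto the near-right lip, probably from the knock and possibly tilted. I'll pick it up and re-seat it.

Run:
```python
from h import *
plan(.656,-.0375,.0985,TH)
```

```text
t 57.4 pos [ 0.6621 -0.0253  0.2714] yaw 0.038 j7 0.31 gap 0.085 | turn -0.0 then d [-0.0118 -0.0066  0.1729] | tilt [-0.001  0.   ]
```

{"method": "run_rows", "body": {"rows": "0.085,-0.0118,-0.0066,0.03,0;0.085,0,0,0.04,0;0.085,0,0,0.04,0;0.085,0,0,0.03,0;0.085,0,0,0.032,0;0.085,0,0,0,0;0.0,0,0,0,0;0.0,0,0,0,0;0.0,0,0,0,0;0.0,0,0,0,0", "force": 40}}

```text
clock: 58.65
tool_pos: [0.6571, -0.0374, 0.1013]
eef_rot: [2.177, 2.262, 0.003]
force: [-1.5, -1.3, 7.5]
finger_gap: 0.0607
finger_force: 44.0
```

{"method": "run_rows", "body": {"rows": "0,0,0,-0.01,0;0,0,0,-0.015,0;0,0,0,0,0;0,0,0,0,0"}}

```text
clock: 59.15
tool_pos: [0.656, -0.0364, 0.1244]
eef_rot: [-2.177, -2.265, -0.0]
force: [-0.0, -0.0, -1.4]
finger_gap: 0.0604
finger_force: 44.1
```

Run:
```python
from h import *
c=snap("wrist","pics/w20.png");h=cv2.cvtColor(c["image"],cv2.COLOR_RGB2HSV)
s=observe();p=np.array(s["tool_pos"]);H=h[250:325,215:300]
m=((H[...,0]<=14)&(H[...,1]>120)&(H[...,2]>130)).astype(np.uint8)
k=max(cv2.findContours(m,cv2.RETR_EXTERNAL,cv2.CHAIN_APPROX_NONE)[0],key=cv2.contourArea);e=cv2.fitEllipse(k);print("ring",e[0][0]+215,e[0][1]+250,e[1])
for off in (0,-.004,.004): print(off,np.round(wpx(c,p+[0,off,.0045]),1))
b=disp(.0415,.077);plan(b[0],b[1],.099,TH)
```

```text
ring 255.84846115112305 274.7077007293701 (56.704837799072266, 83.9152603149414)
0 [253.7 275.6]
-0.004 [253.4 282.2]
0.004 [254.  268.8]
t 59.2 pos [ 0.6559 -0.0364  0.1241] yaw 0.039 j7 0.41 gap 0.0607 | turn 0.001 then d [0.0056 0.0071 0.0251] | tilt [ 0. -0.]
```

{"method": "run_rows", "body": {"rows": "0,0.0045,0.007,0,0;0,0,0,0,0;0,0,0,0.008,0;0,0,0,0.006,0;0,0,0,0.004,0;0,0,0,0.002,0;0,0,0,0,0;0,0,0,0,0"}}

```text
clock: 60.2
tool_pos: [0.6631, -0.0319, 0.1045]
eef_rot: [2.178, 2.264, 0.0]
force: [0.1, -0.3, -1.9]
finger_gap: 0.0606
finger_force: 44.1
```

{"method": "run_rows", "body": {"rows": "0,0,0,0.0015,0;0,0,0,0,0;0,0,0,0,0"}}

```text
clock: 60.58
tool_pos: [0.6629, -0.0319, 0.1028]
eef_rot: [2.178, 2.264, 0.0]
force: [-0.6, 0.2, -2.0]
finger_gap: 0.0604
finger_force: 44.1
```

{"method": "run_rows", "body": {"rows": "0,0,0,0.0015,0;0,0,0,0,0;0,0,0,0,0"}}

```text
clock: 60.95
tool_pos: [0.663, -0.0318, 0.1015]
eef_rot: [2.178, 2.264, 0.0]
force: [-0.2, -0.8, -0.9]
finger_gap: 0.061
finger_force: 44.2
```

{"method": "run_rows", "body": {"rows": "0,0,0,0.001,0;0,0,0,0,0;0,0,0,0,0"}}

```text
clock: 61.32
tool_pos: [0.6633, -0.0318, 0.1013]
eef_rot: [2.177, 2.264, 0.002]
force: [-2.0, 0.5, 7.3]
finger_gap: 0.0604
finger_force: 45.2
```

{"method": "run_rows", "body": {"rows": "0,0,0,0.001,0;0,0,0,0,0;0,0,0,0,0"}}

```text
clock: 61.7
tool_pos: [0.664, -0.0318, 0.1013]
eef_rot: [2.177, 2.263, 0.004]
force: [-2.9, 1.5, 14.0]
finger_gap: 0.0608
finger_force: 45.7
```

{"method": "run_rows", "body": {"rows": "0,0,0,-0.001,0;0.085,0,0,0,0;0.085,0,0,0,0;0.085,0,0,0,0;0.085,0,0,-0.03,0;0.085,0,0,-0.045,0;0.085,0,0,-0.045,0;0.085,0,0,-0.04,0;0.085,-0.02,0,0,0;0.085,0,0,0,0"}}

```text
clock: 62.95
tool_pos: [0.663, -0.0542, 0.2598]
eef_rot: [2.181, 2.261, -0.002]
force: [-1.1, -0.4, -0.6]
finger_gap: 0.0852
finger_force: 0.0
```

```bash
rm rays.p; sed -i 's/"cop":(.656,-.038/"cop":(.663,-.032/' h.py; python3 m.py
```

Run:
```python
from h import *
for n in ("wrist","scene","top"):
    c=snap(n,f"pics/{n}21.png");find(c,n,["reel0","pin","tab_top","tray_hole","knob_grip"],4)
```

```text
cop [([0.6646, -0.0325], [-0.01, 0.22, 0.98], 241), ([0.6643, -0.0323], [0.46, 0.38, 0.81], 16)] [ 0.6645 -0.0323  0.1023]
grn [([0.6671, -0.11], [-0.02, 0.45, 0.89], 966), ([0.6668, -0.1102], [0.44, 0.44, 0.78], 59)] [ 0.6671 -0.1099  0.1024]
red [([0.6694, -0.1882], [-0.02, 0.62, 0.79], 136), ([0.6534, -0.2242], [0.43, 0.53, 0.73], 9)] [ 0.668  -0.1959  0.116 ]
[ 0.66296599 -0.05181336  0.25880814]
reel0 (0.92, [0.6595, -0.0348, 0.0667]) (0.67, [0.6695, -0.1891, 0.0702]) (0.61, [0.6714, -0.1093, 0.0637])
pin (0.57, [0.4289, -0.2559, 0.0416])
tab_top (0.6, [0.6616, 0.0282, 0.1092])
tray_hole (0.41, [0.4412, 0.0917, 0.0063])
knob_grip (0.66, [0.6729, -0.109, 0.0638]) (0.42, [0.4477, 0.0904, 0.0063])
reel0 (0.92, [0.6626, -0.0316, 0.0704]) (0.91, [0.6642, -0.1127, 0.0622]) (0.74, [0.6701, -0.1903, 0.0639])
pin (0.81, [0.6725, -0.2631, 0.0643]) (0.67, [0.6993, -0.3847, 0.0418]) (0.65, [0.6059, -0.3839, 0.04]) (0.49, [0.51, -0.4238, -0.0036])
tab_top (0.74, [0.665, 0.0325, 0.1115])
tray_hole (0.67, [0.6694, -0.2657, 0.0677])
knob_grip (0.57, [0.6169, 0.1213, 0.0862])
reel0 (0.95, [0.6678, -0.1864, 0.0692]) (0.73, [0.6657, -0.1023, 0.0659]) (0.37, [0.5075, -0.4162, 0.0009])
pin (0.73, [0.7013, -0.3792, 0.0394]) (0.72, [0.6053, -0.3829, 0.0456]) (0.67, [0.4311, -0.2539, 0.041]) (0.53, [0.6734, -0.2633, 0.064])
tab_top
tray_hole (0.81, [0.6741, -0.2633, 0.0637])
knob_grip (0.41, [0.6188, 0.1242, 0.0884])
```

```bash
python3 -c "
from rig import robot
print(robot.hand_in())"
```

```text
the job is handed in; nothing more can be done
None
```

I handed the job in after about 63 s with everything asked for done. All three reels are in their own bays, the tray is slid in and the pin is seated with its buttons out. The knob pointer is within 0.01 rad of the red mark. I had to re-seat the copper reel after the pin was locked, because it had shifted about 7 mm in its bay; that nudged the tray about 1.4 mm.

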